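# Dig the flight battery out from under the bench riser

### The arm

A 6-joint arm with a two-finger parallel gripper is mounted at the origin on the work surface. World frame = base frame: x ahead of the robot, y to its left, z up, the work surface at z = 0. Lengths are in m, angles in degrees, forces in N, time in s.
With the tool pointing down it reaches from about 0.4 to 0.825 m from the base axis. Payload 7 kg.
Tool frame: the origin (TCP) lies on the centre line of the jaws, within the pads' length; the fingertips stand 11 mm ahead of it and the grasp point (between the pads) lies 8 mm behind it; z points along the fingers, y is the line along which they close (so a half turn about z gives the same grasp; the last joint's range is limited). The gripper opens to 88 mm and grips with 3 to 60 N. Pads are 19 mm wide; open, the fingers measure 130 mm over their backs; the gripper's body (78 mm by 193 mm) begins 47 mm behind the grasp point.
Start: joints at [82.225, 20.546, 0.682, 0, -70.136, -16.507], TCP at [0.278, 0.615, 0.238] pointing down, gripper open.
Joint ranges: [-176.03, 176.03], [-82.01, 121.73], [-58.28, 71.71], [-173.87, 95.51], [-174.79, -0.11], [-173.66, 173.66]. Speed limits (degrees/s): [136.94, 136.94, 172.46, 180, 180, 180].

### API

Orientations are given as [roll, pitch, yaw] about the fixed x, y, z axes, in that order (R = Rz(yaw) Ry(pitch) Rx(roll)).
In Python, from plant import r, capture, camera_model, job gives the robot as it stands.
- The arm moves only by the tool drive_tool, never from a script. Its argument "increments" is a list that holds one entry, the list of rows, each a list of 5 numbers: the gripper's target within -1 to 1 (fully open at 1, half-way at 0, shut at -1), then the shift along the tool's x, y, z scaled (see below), then the turn about the tool's z scaled (see below). In form: [[[gripper, tx, ty, tz, roll], ...]]. A call has 1 to 5 rows; each row is the pose to reach, as a shift and turn from the pose commanded when the call began, along the tool's axes at that moment, turning the shorter way round; what a row does not reach only later rows make up. The controller multiplies each number of a shift by 120 mm and each number of a turn by 360 degrees. A row lasts 1/8 s, in which the tool goes at most 62.5 mm and 10.7 degrees, less where a joint would pass 70% of its speed; a pose out of reach is approached as far as the arm can. A call with a number of a shift or a turn outside -1 to 1 is refused whole. A call with a gripper value outside its range is refused whole. The fingers move at their own pace and stop on an object; "squeeze" is the grip in N (left out, the last holds). Time passes only in rows, so rows that repeat a pose let the fingers close. It gives the time, the measured TCP pose, the force, the opening and the grip force at its end, in the units of the state.
- r.get_state(): the state, without advancing time (a new reading comes with each control period).
- capture(name): name is "scene" or "top" or "wrist"; returns the picture (400x640x3 uint8, red, green, blue); there is no depth.
- camera_model(name): a dict with "camera_matrix" (3x3 intrinsics, pixels), "k1" (the pictures are not rectified: a ray, as slopes to the right and down, at radius r is drawn at 1 + k1 r^2 times it, then the intrinsics apply), "rvec" (rotation vector, rad) and "tvec" (3), from world to camera coordinates, as OpenCV has them. Camera axes: x right, y down, z forward; pixel columns grow to the right and rows downward; lengths in m; the calibration is good to about 2 mm. A picture is of the moment at which its call begins: read the wrist's pose just before it. camera_model takes no time and is no camera call; for the wrist camera it gives the pose at the moment of the call.
- job.close_job(): hands the job in; it is judged then, once.
The state is a dict: "time_s": time; "joints": joint angles; "qd": joint speeds; "joint_torque": joint torques, N m; "tcp_pos": TCP position; "eef_rot": TCP orientation; "contact_force": force on the tool from outside, world axes, zero at the start; "moment": the same for the moment, N m; "gripper_width": finger opening in m; "gripper_force": force on a finger pad.
Only numpy, scipy, OpenCV 4.12 (cv2) and the standard library are available. Lean on these libraries where they do the work, as an engineer would, in place of code of your own. Each camera call takes 0.05 s, during which the arm holds its last target. There are 200 camera calls.

### The job

Clear the solder reel, the flux jar and the tip cleaner off the bench in front of the riser and stand all three upright on the grey-blue soldering mat. Then slide the large battery pack out from under the riser, flat along the bench, and lay it gently on the quadcopter's top plate, centred and lengthwise (either way round). Once it lies there, stand the reel, the jar and the tip cleaner upright again, each on the very spot it came from; tip nothing over and leave the small battery pack where it is.

Things in the scene. Friction and masses are not known exactly. Their poses are not given: they have to be found in the camera images.
- reel_center (a point): Solder reel standing on end: two light-grey flanges, bright wire wound between, dark hole in the top. 50 mm diameter, 52 mm tall, about 160 g, loose. Point: its centre, half-way up (26 mm above its foot), z up along its axis. At the start it stands on the bench (z = 0) in one of the three places in front of the large pack.
- jar_center (a point): Flux jar: small amber jar with a white ribbed screw cap. 43 mm diameter at the cap (top 12 mm), 40 mm below it, 36 mm tall, about 70 g, loose. Point: its centre, half-way up (18 mm above its foot), z up along its axis. At the start it stands on the bench in one of the three places in front of the large pack.
- cleaner_center (a point): Tip cleaner: squat dark-steel pot with curls of brass wool in its top. 54 mm diameter up to 34 mm height, narrowing to 48 mm at the top, 40 mm tall (wool 5 mm above), about 150 g, loose. Point: its centre, half-way up (20 mm above its foot), z up along its axis. At the start it stands on the bench in one of the three places in front of the large pack.
- pack_center (a point): Large battery pack, to fetch: grey block, 130 mm long (x), 44 wide (y), 32 high, 300 g, loose, flat on the bench; point: its centre. Its -x end, towards the robot, sticks out about 57 mm from under the riser; a plug is at its +x end. In front stand the reel, jar and cleaner, in any order: two about 33 mm ahead of the end, 41 mm to each side of its axis; one about 112 mm ahead, near the axis.
- small_pack_center (a point): Small battery pack, to be left alone: same look, 90 mm long (x), 32 mm wide (y), 22 mm high, about 110 g, loose, also lying half under the riser, about 110 mm to one side of the large pack. The point is its centre (11 mm above its underside).
- riser_edge (a point): Fixed riser shelf: white board 440 mm wide (y), 220 deep, 12 thick on dark side panels, 50 mm clear underneath, top face 62 mm above the bench. Point: middle of the board's front lower edge; x points back under the shelf, away from the robot, y along the edge. An instrument (68 mm high), a multimeter and a parts box stand on it, 35 mm or more behind the front edge.
- drone_plate (a point): Fixed quadcopter frame, black, arms in an X (250 mm square over the motors, shafts up to 74 mm above the bench). Its top plate: 150 mm long (x), 36 wide at the waist, so fingers can pass down beside it, 50 at the ends, with a 140 x 30 mm rubber pad. Point: centre of the pad's upper face, 67 mm above the bench, where the pack's underside goes; x along the plate, to the camera.
- mat_top (a point): Grey-blue rectangular soldering mat, fixed, empty at the start, 260 mm (x) by 150 mm (y), 3 mm thick. The point is the centre of its upper face, 3 mm above the bench.

How it is judged (in metres and radians):
On the way, in this order (a step that is already met when the one before it is completed fails the run):
1. The reel, the jar and the tip cleaner all stand upright on the mat while the large pack is still under the riser (x of reel_center in the frame of mat_top between -0.13 and 0.13 m and y of reel_center in the frame of mat_top between -0.075 and 0.075 m and z of reel_center in the frame of mat_top below 0.03 m and angle between each of reel_center, jar_center, cleaner_center's own z axis and vertical below 0.15 rad and linear speed of each of reel, jar, cleaner below 0.03 m/s and x of jar_center in the frame of mat_top between -0.13 and 0.13 m and y of jar_center in the frame of mat_top between -0.075 and 0.075 m and z of jar_center in the frame of mat_top below 0.022 m and x of cleaner_center in the frame of mat_top between -0.13 and 0.13 m and y of cleaner_center in the frame of mat_top between -0.075 and 0.075 m and z of cleaner_center in the frame of mat_top below 0.024 m and distance of pack_center from where it was at the start of the episode below 0.03 m), for 0.2 s.
2. The large pack lies on the quadcopter's top plate, with the three things still off the place in front of the riser (horizontal distance between pack_center and drone_plate below 0.012 m and angle between the x axis of pack_center and the x axis of drone_plate, either way round below 0.17 rad and z of pack_center in the frame of drone_plate between 0.013 and 0.019 m and angle between pack_center's own z axis and vertical below 0.08 rad and linear speed of pack below 0.02 m/s and distance of each of reel_center, jar_center, cleaner_center from where it was at the start of the episode above 0.06 m), for 0.2 s.
At the end, for the whole second after the job is handed in: Large pack at rest flat on the top plate, centred within 12 mm, lengthwise within 0.17 rad (either way round); reel, jar and tip cleaner each upright (0.1 rad), at rest, within 15 mm of where it stood at the start; small pack within 15 mm of its start (horizontal distance between pack_center and drone_plate below 0.012 m and angle between the x axis of pack_center and the x axis of drone_plate, either way round below 0.17 rad and z of pack_center in the frame of drone_plate between 0.013 and 0.019 m and angle between pack_center's own z axis and vertical below 0.08 rad and linear speed of each of pack, reel, jar, cleaner below 0.02 m/s and distance of each of reel_center, jar_center, cleaner_center, small_pack_center from where it was at the start of the episode below 0.015 m and angle between each of reel_center, jar_center, cleaner_center's own z axis and vertical below 0.1 rad); the robot touches nothing.
It fails at once if The reel, the jar or the tip cleaner is tipped over (more than 0.6 rad) (angle between any of reel_center, jar_center, cleaner_center's own z axis and vertical above 0.6 rad).
It fails at once if The large pack is levered up (tilted more than 0.25 rad) while part of it is still under the riser (angle between pack_center's own z axis and vertical above 0.25 rad and x of pack_center in the frame of riser_edge above -0.055 m).
It fails at once if The large pack is dropped or slammed onto the quadcopter (faster than 0.45 m/s within 20 mm above its seat) (linear speed of pack above 0.45 m/s and horizontal distance between pack_center and drone_plate below 0.05 m and z of pack_center in the frame of drone_plate below 0.036 m).
It fails at once if The small pack is shifted by more than 30 mm (distance of small_pack_center from where it was at the start of the episode above 0.03 m).
It also fails if it takes over 149 s, if anything falls off the work surface, if the arm or the gripper's body presses on something with over 40 N, if the wrist force passes 120 N, or if a joint passes its speed limit or range.

## Working session

There is one attempt and no reset: what is moved stays moved. The work goes in short steps, Python scripts to look and compute and a tool call to move; the robot and the scene stay as the last step left them, time stands still between calls to the robot, and variables do not carry over. Pictures are saved under pics/ and viewed, at most 16 in all, crops included, and the job is handed in when it is done.

Besides the shell and the picture viewer there is one more tool, called after ">>>" by a JSON object that holds its "method" and its "body". drive_tool: Moves the arm, as the interface text tells. Its arguments: {"type":"object","properties":{"increments":{"type":"array"},"squeeze":{"type":"number"}},"required":["increments"]}

```bash
ls; mkdir -p pics; python3 - <<'E'
from plant import r,capture,camera_model,job
import cv2,numpy as np
for n in ["scene","top","wrist"]:
    m=camera_model(n); im=capture(n); cv2.imwrite(f"pics/{n}0.png",im[:,:,::-1])
    R=cv2.Rodrigues(np.array(m["rvec"],float))[0]; print(n,m["camera_matrix"],m["k1"],"C",-R.T@np.array(m["tvec"],float),"fwd",R[2],"right",R[0])
print(r.get_state())
E
```

```text
pics
scene [[401.6696264    0.         312.99236041]
 [  0.         401.6696264  194.5821147 ]
 [  0.           0.           1.        ]] 0.002766956105318704 C [1.02700134 0.43847455 0.95801347] fwd [-0.40416265 -0.39757642 -0.82376304] right [-0.71488877  0.6991111   0.0133306 ]
top [[467.12976421   0.         322.90430875]
 [  0.         467.12976421 195.32808978]
 [  0.           0.           1.        ]] -0.08559523572978307 C [0.47656335 0.00197913 1.03791446] fwd [ 0.09378996  0.01800436 -0.9954292 ] right [ 0.02980299 -0.99943917 -0.01526883]
wrist [[316.57259854   0.         320.06627328]
 [  0.         316.57259854 202.85655056]
 [  0.           0.           1.        ]] -0.047077184722796366 C [0.35014917 0.58148023 0.38469759] fwd [-0.27098495  0.12028155 -0.95503901] right [-0.41122914 -0.91153006  0.00188124]
{'time_s': 0.15, 'joints': array([ 8.22248046e+01,  2.05818037e+01,  6.46628368e-01, -1.41253309e-02,
       -7.01368417e+01, -1.65079251e+01]), 'qd': array([-0.12158154, -0.12268352,  0.07549532,  0.0648623 , -0.00842013,
       -0.14754808]), 'joint_torque': array([ 1.60125960e-04, -5.83274460e+01,  2.93290633e+01,  7.00106978e+00,
        8.85783462e-03, -9.53419658e-05]), 'tcp_pos': array([0.27746012, 0.61494912, 0.23684791]), 'eef_rot': array([ 1.79927178e+02, -7.73205796e-03, -2.42879233e+01]), 'contact_force': array([ 0.59644833,  0.62562817, -0.38849494]), 'moment': array([0.00698034, 0.01685364, 0.05090472]), 'gripper_force': 0.0, 'gripper_width': 0.08786053562236545}
```

View pics/top0.png

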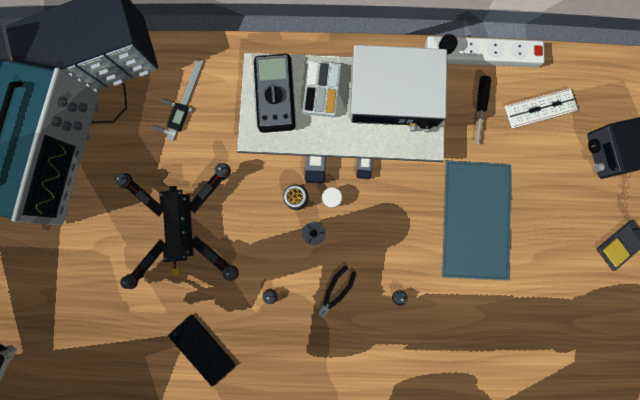

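View pics/scene0.png

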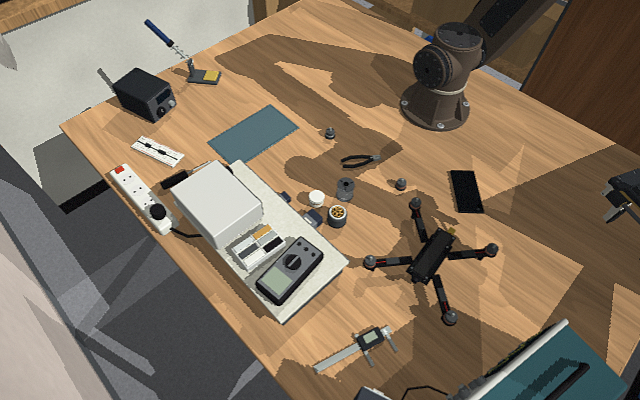

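The top view shows the cleaner (296,197), jar (331,197), reel (313,233), large pack end (316,168), small pack (364,167), drone plate (177,225) and mat (477,221). I'll zoom both views side by side.

```bash
cat > h.py <<'E'
import cv2,numpy as np
from plant import r,capture,camera_model,job
def ray(m,uv):
    K=np.array(m["camera_matrix"],float); uv=np.atleast_2d(np.array(uv,float))
    d=(uv-K[:2,2])/np.array([K[0,0],K[1,1]]); u=d.copy()
    for _ in range(20): u=d/(1+m["k1"]*(u**2).sum(1,keepdims=True))
    R=cv2.Rodrigues(np.array(m["rvec"],float))[0]
    return -R.T@np.array(m["tvec"],float),np.c_[u,np.ones(len(u))]@R
def onz(m,uv,z):
    C,d=ray(m,uv); return C+d*((z-C[2])/d[:,2:3])
def tri(m1,p1,m2,p2):
    C1,d1=ray(m1,p1);C2,d2=ray(m2,p2);d1=d1[0]/np.linalg.norm(d1);d2=d2[0]/np.linalg.norm(d2)
    t=np.linalg.lstsq(np.c_[d1,-d2],C2-C1,rcond=None)[0]
    a=C1+d1*t[0];b=C2+d2*t[1]; return (a+b)/2,np.linalg.norm(a-b)
def proj(m,P):
    R=cv2.Rodrigues(np.array(m["rvec"],float))[0];K=np.array(m["camera_matrix"],float)
    c=np.atleast_2d(P)@R.T+np.array(m["tvec"],float);u=c[:,:2]/c[:,2:];u=u*(1+m["k1"]*(u**2).sum(1,keepdims=True))
    return u*[K[0,0],K[1,1]]+K[:2,2]
def blobs(mask,amin=20):
    n,l,s,c=cv2.connectedComponentsWithStats(mask.astype(np.uint8))
    return [(c[i].round(1).tolist(),int(s[i,4]),s[i,:4].tolist()) for i in range(1,n) if s[i,4]>=amin]
E
python3 - <<'E'
import cv2,numpy as np
a=cv2.imread('pics/top0.png');b=cv2.imread('pics/scene0.png')
c=lambda im,x,y,w,h,s:cv2.resize(im[y:y+h,x:x+w],None,fx=s,fy=s,interpolation=cv2.INTER_CUBIC)
A=c(a,270,140,130,110,3);B=c(b,260,160,130,110,3)
C=c(a,110,150,130,150,3);D=c(b,355,190,150,150,3)
W=np.zeros((600,800,3),np.uint8)
W[:330,:390]=A;W[:330,400:790]=B
s=lambda q:cv2.resize(q,None,fx=.6,fy=.6)
C=s(C);D=s(D);W[330:600,:C.shape[1]]=C[:270];W[330:600,400:400+D.shape[1]]=D[:270]
cv2.imwrite('pics/z0.png',W)
E
```

```text
(no output)
```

View pics/z0.png

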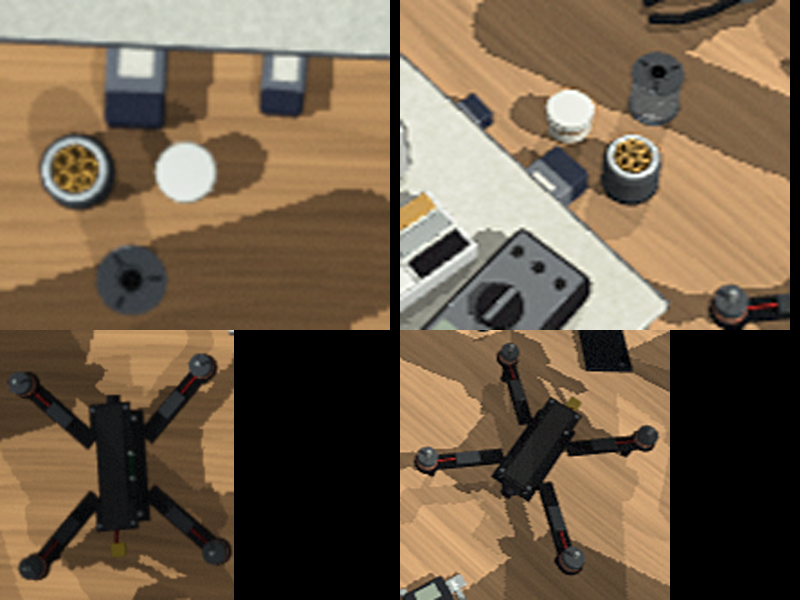

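View pics/wrist0.png

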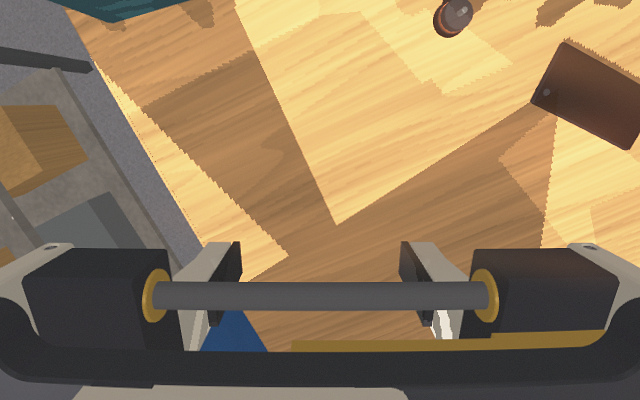

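The crops show, in top view pixels: cleaner wool (295.5,197), jar cap (332,197), reel hole (313.3,233.3), and the large pack's top front edge at about (305.5..324.5,171). In the scene view: wool (337.7,211.7), cap (317,197), hole (345.7,184). The wrist view shows only bench for now.

```bash
python3 - <<'E'
from h import *
T,S=camera_model("top"),camera_model("scene")
a=cv2.imread('pics/top0.png');b=cv2.imread('pics/scene0.png')
def msk(im,lo,hi,box):
    m=cv2.inRange(cv2.cvtColor(im,cv2.COLOR_BGR2HSV),lo,hi); z=np.zeros_like(m);x,y,w,h=box;z[y:y+h,x:x+w]=m[y:y+h,x:x+w];return z>0
print("cap",blobs(msk(a,(0,0,170),(180,60,255),(320,183,25,28))),blobs(msk(b,(0,0,170),(180,60,255),(305,188,22,20))))
print("hole",blobs(msk(a,(0,0,0),(180,255,35),(305,224,18,18)),3),blobs(msk(b,(0,0,0),(180,255,35),(338,177,16,14)),3))
print("wool",blobs(msk(a,(10,110,90),(30,255,255),(287,188,18,18)),3),blobs(msk(b,(10,110,90),(30,255,255),(329,205,18,14)),3))
for n,p,q in [("jar",(332,197.3),(316.9,197)),("reel",(313.3,233.3),(345.6,184)),("cleaner",(295.3,196.8),(337.5,211.7))]:
    print(n,tri(T,p,S,q))
# mat
for im,m,n in((a,T,'top'),(b,S,'scene')):
    mk=cv2.inRange(cv2.cvtColor(im,cv2.COLOR_BGR2HSV),(90,60,40),(115,255,160))
    if n=='top': mk[:, :430]=0;mk[:, 530:]=0
    else: mk[:,:200]=0;mk[:,305:]=0;mk[180:]=0;mk[:100]=0
    c=max(cv2.findContours(mk,0,2)[0],key=cv2.contourArea);R=cv2.minAreaRect(c)
    ap=cv2.approxPolyDP(c,6,True)[:,0]
    P=onz(m,ap,.003);print(n,R,ap.tolist(),P.round(3).tolist(),P.mean(0))
# pack corners on guess heights
f=lambda x,y:(270+x/3,140+y/3)
print("pack top front edge",onz(T,[f(107,93),f(164,93)],.032),"bottom",onz(T,[f(107,126),f(163,127)],0))
print("small",onz(T,[f(262,82),f(303,82)],.022))
print("riser edge",onz(T,[f(0,37),f(390,55)],.062))
E
```

```text
cap [([331.3, 196.9], 306, [322, 187, 20, 20])] [([316.9, 197.0], 188, [309, 190, 16, 17])]
hole [([313.2, 232.9], 42, [310, 230, 7, 7])] [([345.8, 183.5], 18, [344, 182, 5, 4])]
wool [([294.7, 196.4], 147, [288, 188, 15, 16])] [([330.0, 205.6], 7, [329, 205, 4, 3]), ([344.4, 206.1], 14, [341, 205, 6, 5]), ([337.1, 211.2], 84, [332, 206, 12, 12])]
jar (array([0.56769043, 0.00105305, 0.02518586]), np.float64(0.0017343493340134068))
reel (array([0.48900171, 0.03732544, 0.04802737]), np.float64(0.0011630336937517981))
cleaner (array([0.56605328, 0.07959974, 0.03582257]), np.float64(0.0001649667825661968))
top ((477.0472412109375, 219.94082641601562), (65.45480346679688, 116.31024169921875), 1.7357045412063599) [[447, 161], [443, 276], [508, 279], [510, 165]] [[0.659, -0.256, 0.003], [0.403, -0.249, 0.003], [0.4, -0.394, 0.003], [0.655, -0.4, 0.003]] [ 0.52939009 -0.32455029  0.003     ]
scene ((253.1617431640625, 135.60293579101562), (36.8721923828125, 85.7492904663086), 59.036251068115234) [[298, 127], [269, 105], [207, 142], [229, 163], [245, 162]] [[0.407, -0.248, 0.003], [0.408, -0.391, 0.003], [0.659, -0.398, 0.003], [0.661, -0.283, 0.003], [0.624, -0.252, 0.003]] [ 0.55164273 -0.3142364   0.003     ]
pack top front edge [[0.62342862 0.05925663 0.032     ]
 [0.62456174 0.01792596 0.032     ]] bottom [[0.60323417 0.06024424 0.        ]
 [0.60364696 0.01842536 0.        ]]
small [[ 0.63616576 -0.05340579  0.022     ]
 [ 0.63701692 -0.08341519  0.022     ]]
riser edge [[ 0.65705218  0.13474837  0.062     ]
 [ 0.65171364 -0.14106661  0.062     ]]
```

```bash
python3 - <<'E'
from h import *
T,S=camera_model("top"),camera_model("scene")
for n,p,q,z in [("jar",(331.7,197),(316.9,196),.036),("reel",(313.2,233),(345.7,183.6),.052),("cleaner",(295.2,196.6),(337.4,211.5),.043)]:
    print(n,onz(T,p,z)[0].round(4),onz(S,q,z)[0].round(4))
# drone plate: dark blob
a=cv2.imread('pics/top0.png');b=cv2.imread('pics/scene0.png')
c=lambda x,y,x0,y0:(x0+x/1.8,y0+y/1.8)
pt=[c(91,76,110,150),c(134,73,110,150),c(147,188,110,150),c(103,201,110,150)]
print(pt,onz(T,pt,.067))
E
```

```text
jar [0.5679 0.0011 0.036 ] [0.5701 0.0044 0.036 ]
reel [0.4892 0.0379 0.052 ] [0.4905 0.0379 0.052 ]
cleaner [0.5659 0.0792 0.043 ] [0.5693 0.0818 0.043 ]
[(160.55555555555554, 192.22222222222223), (184.44444444444446, 190.55555555555554), (191.66666666666669, 254.44444444444446), (167.22222222222223, 261.66666666666663)] [[0.56488744 0.36432159 0.067     ]
 [0.56987253 0.31272019 0.067     ]
 [0.43626068 0.28995096 0.067     ]
 [0.41927956 0.34138314 0.067     ]]
```

>>> {"method": "drive_tool", "body": {"increments": [[[1,0.4,0.3,0,0.025],[1,0.883,0.652,0,0.05],[1,0.883,0.652,0,0.05]]], "squeeze": 20}}

```text
time_s: 0.52
tcp_pos: [0.3432, 0.4973, 0.2379]
eef_rot: [180.0, -0.0, -42.5]
contact_force: [0.7, 0.5, 0.3]
gripper_width: 0.0877
gripper_force: 0.0
```

>>> {"method": "drive_tool", "body": {"increments": [[[1,0.3,0.1,0,0.026],[1,0.7,0.22,0,0.052],[1,1,0.33,0,0.078],[1,1,0.33,0,0.104],[1,1,0.33,0,0.128]]]}}

```text
time_s: 1.15
tcp_pos: [0.4044, 0.3902, 0.2376]
eef_rot: [180.0, 0.0, -88.7]
contact_force: [1.8, -0.4, 0.6]
gripper_width: 0.0874
gripper_force: 0.0
```

>>> {"method": "drive_tool", "body": {"increments": [[[1,0.3,-0.15,0,0.026],[1,0.7,-0.35,0,0.052],[1,1,-0.55,0,0.078],[1,1,-0.55,0,0.104],[1,1,-0.55,0,0.128]]]}}

```text
time_s: 1.78
tcp_pos: [0.4739, 0.272, 0.2374]
eef_rot: [180.0, -0.0, -134.8]
contact_force: [0.3, -0.5, -0.6]
gripper_width: 0.0876
gripper_force: 0.0
```

>>> {"method": "drive_tool", "body": {"increments": [[[1,0.1,-0.3,0,0.026],[1,0.2,-0.6,0,0.052],[1,0.3,-1,0,0.078],[1,0.3,-1,0,0.104],[1,0.3,-1,0,0.127]]]}}

```text
time_s: 2.4
tcp_pos: [0.5344, 0.1622, 0.2372]
eef_rot: [-180.0, -0.0, 179.5]
contact_force: [0.1, -0.7, -0.1]
gripper_width: 0.0878
gripper_force: 0.0
```

>>> {"method": "drive_tool", "body": {"increments": [[[1,-0.25,-0.5,-0.1,0],[1,-0.55,-1,-0.2,0],[1,-0.55,-1,-0.2,0],[1,-0.55,-1,-0.2,0]]]}}

```text
time_s: 2.9
tcp_pos: [0.6, 0.0418, 0.2611]
eef_rot: [-180.0, -0.0, 179.8]
contact_force: [0.3, -0.5, 0.9]
gripper_width: 0.0877
gripper_force: 0.0
```

```bash
python3 - <<'E'
from h import *
import pickle
s=r.get_state();print(s['tcp_pos'],s['eef_rot'],s['joints'].round(1))
m=camera_model("wrist");im=capture("wrist")[:,:,::-1];cv2.imwrite('pics/w1.png',im);pickle.dump(m,open('w1.pkl','wb'))
E
```

```text
[0.60001052 0.04178926 0.26105813] [-1.79998855e+02 -3.68934299e-02  1.79761754e+02] [  22.6   12.9   -6.9   -0.   -70.2 -112.8]
```

View pics/w1.png

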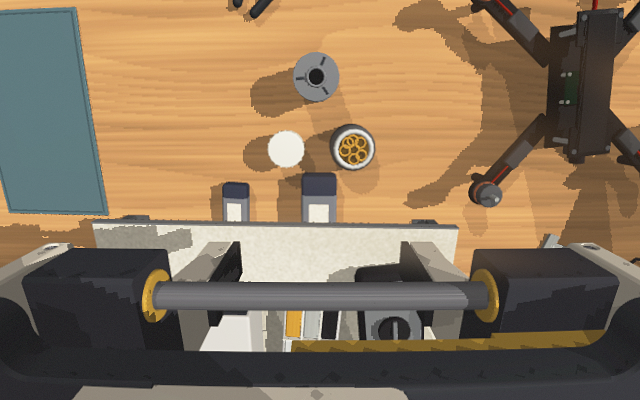

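The wrist view shows the reel hole at (316,76), jar cap (286,149), cleaner (353,148), large pack end edge (303..336,173), small pack (223..249,183), and the drone plate at the right (583,85).

```bash
python3 - <<'E'
from h import *
import pickle
T,S=camera_model("top"),camera_model("scene");W=pickle.load(open('w1.pkl','rb'))
im=cv2.imread('pics/w1.png');hsv=cv2.cvtColor(im,cv2.COLOR_BGR2HSV);g=hsv[:,:,2]
def box(mk,x0,y0,x1,y1):
    z=np.zeros_like(mk);z[y0:y1,x0:x1]=mk[y0:y1,x0:x1];return z>0
cap=blobs(box(cv2.inRange(hsv,(0,0,170),(180,60,255)),260,125,312,172))
hole=blobs(box(cv2.inRange(hsv,(0,0,0),(180,255,45)),303,63,330,90))
wool=blobs(box(cv2.inRange(hsv,(10,110,90),(30,255,255)),337,132,369,164),4)
rim=blobs(box(cv2.inRange(hsv,(0,0,130),(180,50,255)),325,120,380,175))
pack=blobs(box(cv2.inRange(hsv,(100,40,20),(130,255,110)),295,165,345,215));sm=blobs(box(cv2.inRange(hsv,(100,40,20),(130,255,110)),215,175,255,215))
print(cap,hole,wool,rim,pack,sm,sep='\n')
for n,p,w,z in [("jar",(331.7,197),cap[0][0],.036),("reel",(313.2,233),hole[0][0],.052),("cleaner",(295.2,196.6),(353,148),.043)]:
    P,e=tri(T,p,W,w);print(n,P.round(4),round(e,4),"wrist@z",onz(W,w,z)[0].round(4))
print("pack end top",onz(W,[(303,173),(336,173)],.032).round(4),"side at riser",onz(W,[(303,215),(337,215)],.032).round(4))
E
python3 - <<'E'
import cv2,numpy as np
a=cv2.imread('pics/w1.png')
W=np.zeros((600,800,3),np.uint8)
W[:300,:480]=cv2.resize(a[165:225,215:311+0],None,fx=5,fy=5,interpolation=cv2.INTER_CUBIC)
W[300:600,:300]=cv2.resize(a[165:225,290:350],None,fx=5,fy=5,interpolation=cv2.INTER_CUBIC)
W[0:600,490:790]=cv2.resize(a[0:200,540:640],None,fx=3,fy=3,interpolation=cv2.INTER_CUBIC)
cv2.imwrite('pics/z1.png',W)
E
```

```text
[([285.7, 148.5], 1076, [268, 130, 37, 38])]
[([315.6, 76.3], 169, [309, 69, 14, 16])]
[([353.5, 148.5], 631, [339, 134, 30, 30])]
[([353.7, 147.9], 524, [334, 129, 40, 40])]
[([319.5, 189.9], 303, [302, 178, 34, 18])]
[([235.3, 190.2], 375, [223, 182, 26, 17])]
jar [0.5677 0.0009 0.0342] 0.0007 wrist@z [0.5672 0.001  0.036 ]
reel [0.4893 0.0373 0.0571] 0.0007 wrist@z [0.489 0.037 0.052]
cleaner [0.5656 0.0789 0.0465] 0.0 wrist@z [0.566  0.0793 0.043 ]
pack end top [[0.5974 0.0206 0.032 ]
 [0.5975 0.0605 0.032 ]] side at riser [[0.6512 0.0195 0.032 ]
 [0.6514 0.0624 0.032 ]]
```

View pics/z1.png

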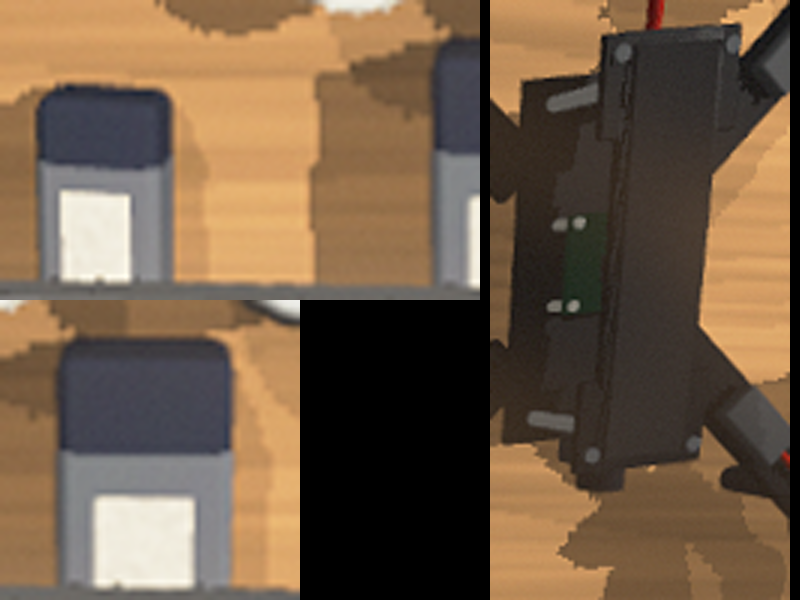

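Heights agree with the text (jar 34, reel 57, wool 46 mm) and so do the positions. I'll pick the reel first.

>>> {"method": "drive_tool", "body": {"increments": [[[1,0.3,-0.01,0.3,0],[1,0.65,-0.03,0.65,0],[1,0.925,-0.04,1,0],[1,0.925,-0.04,1,0]]]}}

```text
time_s: 3.45
tcp_pos: [0.4836, 0.0377, 0.1386]
eef_rot: [-179.9, -0.4, 180.0]
contact_force: [1.4, 0.2, 1.3]
gripper_width: 0.0876
gripper_force: 0.0
```

>>> {"method": "drive_tool", "body": {"increments": [[[1,0,0,0.3,0],[1,0,0,0.6,0],[1,0,0,0.85,0],[1,0,0,1,0],[1,0,0,1,0]]]}}

```text
time_s: 4.08
tcp_pos: [0.4885, 0.0386, 0.0209]
eef_rot: [-179.9, -0.1, 179.9]
contact_force: [-1.0, 0.0, 0.8]
gripper_width: 0.0877
gripper_force: 0.0
```

>>> {"method": "drive_tool", "body": {"increments": [[[-0.3,0,0,0,0],[-0.3,0,0,0,0],[-0.3,0,0,0,0],[-0.3,0,0,0,0],[-0.3,0,0,0,0]]], "squeeze": 20}}

```text
time_s: 4.7
tcp_pos: [0.4888, 0.0379, 0.0219]
eef_rot: [180.0, 0.0, 179.8]
contact_force: [-0.6, 0.7, 4.4]
gripper_width: 0.0497
gripper_force: 20.0
```

>>> {"method": "drive_tool", "body": {"increments": [[[-0.3,0,0,-0.2,0],[-0.3,0,0,-0.45,0],[-0.3,0,0,-0.6,0],[-0.3,0.04,-0.25,-0.6,0],[-0.3,0.08,-0.6,-0.6,0]]]}}

```text
time_s: 5.32
tcp_pos: [0.4788, -0.0343, 0.0938]
eef_rot: [180.0, 0.0, 179.9]
contact_force: [0.6, -0.4, -2.0]
gripper_width: 0.0501
gripper_force: 20.0
```

>>> {"method": "drive_tool", "body": {"increments": [[[-0.3,0.04,-0.4,0,0],[-0.3,0.08,-0.8,0,0],[-0.3,0.1,-1,0,0]]]}}

```text
time_s: 5.7
tcp_pos: [0.4655, -0.156, 0.0933]
eef_rot: [180.0, -0.0, 179.7]
contact_force: [0.6, -0.7, -1.0]
gripper_width: 0.0499
gripper_force: 20.0
```

>>> {"method": "drive_tool", "body": {"increments": [[[-0.3,0.03,-0.4,0,0],[-0.3,0.06,-0.8,0,0],[-0.3,0.06,-1,0,0]]]}}

```text
time_s: 6.08
tcp_pos: [0.4581, -0.276, 0.0932]
eef_rot: [180.0, -0.0, 179.7]
contact_force: [0.1, 0.0, -0.7]
gripper_width: 0.0497
gripper_force: 20.0
```

>>> {"method": "drive_tool", "body": {"increments": [[[-0.3,0,-0.25,0,0],[-0.3,0,-0.42,0,0],[-0.3,0,-0.42,0.3,0],[-0.3,0,-0.42,0.5,0],[-0.3,0,-0.42,0.5,0]]]}}

```text
time_s: 6.7
tcp_pos: [0.457, -0.324, 0.0316]
eef_rot: [179.9, -0.3, 179.8]
contact_force: [-0.3, 0.8, -0.9]
gripper_width: 0.0495
gripper_force: 20.0
```

>>> {"method": "drive_tool", "body": {"increments": [[[-0.3,0,0,0.04,0],[-0.3,0,0,0.065,0],[-0.3,0,0,0.065,0]]]}}

```text
time_s: 7.08
tcp_pos: [0.4591, -0.3245, 0.0262]
eef_rot: [-180.0, 0.0, 179.8]
contact_force: [-0.5, -0.2, -1.7]
gripper_width: 0.0496
gripper_force: 20.0
```

>>> {"method": "drive_tool", "body": {"increments": [[[-0.3,0,0,0.012,0],[-0.3,0,0,0.012,0],[0.7,0,0,0.012,0],[0.7,0,0,0.012,0],[0.7,0,0,0.012,0]]]}}

```text
time_s: 7.7
tcp_pos: [0.4588, -0.3245, 0.0243]
eef_rot: [-180.0, -0.0, 179.8]
contact_force: [0.0, -0.3, 0.5]
gripper_width: 0.0724
gripper_force: 0.0
```

>>> {"method": "drive_tool", "body": {"increments": [[[0.7,0,0,0,0],[0.7,0,0,-0.1,0],[0.7,0,0,-0.4,0],[0.7,0,0,-0.66,0],[0.7,0,0.1,-0.66,0]]]}}

```text
time_s: 8.32
tcp_pos: [0.4607, -0.3133, 0.1069]
eef_rot: [-179.9, 0.3, 179.8]
contact_force: [0.1, 0.7, -0.0]
gripper_width: 0.0745
gripper_force: 0.0
```

>>> {"method": "drive_tool", "body": {"increments": [[[0.6,-0.1,0.4,0,0],[0.6,-0.2,0.8,0,0],[0.6,-0.3,1,0,0]]]}}

```text
time_s: 8.7
tcp_pos: [0.495, -0.1904, 0.1037]
eef_rot: [180.0, -0.0, 179.9]
contact_force: [0.0, -0.8, -0.3]
gripper_width: 0.0702
gripper_force: 0.0
```

>>> {"method": "drive_tool", "body": {"increments": [[[0.6,-0.1,0.4,0,0],[0.6,-0.2,0.8,0,0],[0.6,-0.3,1,0,0]]]}}

```text
time_s: 9.07
tcp_pos: [0.5314, -0.0703, 0.1036]
eef_rot: [180.0, -0.0, 179.9]
contact_force: [0.6, -0.2, -0.4]
gripper_width: 0.07
gripper_force: 0.0
```

>>> {"method": "drive_tool", "body": {"increments": [[[0.6,-0.1,0.4,0,0],[0.6,-0.2,0.8,0,0],[0.6,-0.29,1,0,0],[0.6,-0.29,1,0,0]]]}}

```text
time_s: 9.57
tcp_pos: [0.5671, 0.0488, 0.1033]
eef_rot: [-180.0, -0.0, 180.0]
contact_force: [-0.3, -0.3, 0.4]
gripper_width: 0.0702
gripper_force: 0.0
```

>>> {"method": "drive_tool", "body": {"increments": [[[0.6,0,0.2,0,0],[0.6,0,0.26,0,0],[0.6,0,0.26,0,0],[0.6,0,0.26,0,0]]]}}

```text
time_s: 10.07
tcp_pos: [0.5665, 0.0776, 0.1035]
eef_rot: [-180.0, -0.0, 179.8]
contact_force: [-1.0, 0.3, -0.5]
gripper_width: 0.07
gripper_force: 0.0
```

```bash
python3 - <<'E'
from h import *
s=r.get_state();print(s['tcp_pos'],s['eef_rot'],s['gripper_width'])
cv2.imwrite('pics/w2.png',capture("wrist")[:,:,::-1]);a=capture("top")[:,:,::-1];cv2.imwrite('pics/t2.png',a)
E
```

```text
[0.56653059 0.0776096  0.10347779] [-1.79992791e+02 -1.97513704e-02  1.79798393e+02] 0.06996465385485677
```

View pics/w2.png

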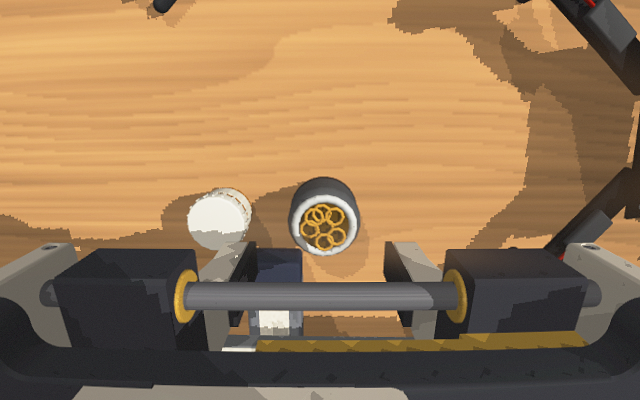

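The cleaner sits about 2 mm to the right of the jaw centre (325 vs 319 px), and the left finger is close to the jar. I'll turn the hand 25° so the inner finger clears it.

>>> {"method": "drive_tool", "body": {"increments": [[[0.6,0,0.015,0,0.025],[0.6,0,0.015,0,0.05],[0.6,0,0.015,0,0.07],[0.6,0,0.015,0.1,0.07],[0.6,0,0.015,0.3,0.07]]]}}

```text
time_s: 10.8
tcp_pos: [0.5673, 0.0802, 0.0674]
eef_rot: [179.9, 0.1, 154.8]
contact_force: [0.3, 0.0, -0.2]
gripper_width: 0.0703
gripper_force: 0.0
```

>>> {"method": "drive_tool", "body": {"increments": [[[0.6,0,0,0.2,0],[0.6,0,0,0.4,0],[0.6,0,0,0.43,0],[0.6,0,0,0.43,0]]]}}

```text
time_s: 11.3
tcp_pos: [0.5668, 0.0801, 0.0158]
eef_rot: [-180.0, -0.0, 154.7]
contact_force: [0.9, -0.3, 0.6]
gripper_width: 0.0701
gripper_force: 0.0
```

>>> {"method": "drive_tool", "body": {"increments": [[[-0.2,0,0,0,0],[-0.2,0,0,0,0],[-0.2,0,0,0,0],[-0.2,0,0,0,0],[-0.2,0,0,0,0]]]}}

```text
time_s: 11.92
tcp_pos: [0.5672, 0.0805, 0.0167]
eef_rot: [180.0, 0.1, 154.7]
contact_force: [-1.8, 0.4, 7.0]
gripper_width: 0.0539
gripper_force: 20.0
```

>>> {"method": "drive_tool", "body": {"increments": [[[-0.2,0,0,-0.2,0],[-0.2,0,0,-0.45,0],[-0.2,0,0,-0.65,-0.025],[-0.2,0,0,-0.65,-0.05],[-0.2,0,0,-0.65,-0.07]]]}}

```text
time_s: 12.55
tcp_pos: [0.5665, 0.0802, 0.0941]
eef_rot: [180.0, 0.0, -179.9]
contact_force: [-0.6, 0.6, -1.1]
gripper_width: 0.0534
gripper_force: 20.0
```

>>> {"method": "drive_tool", "body": {"increments": [[[-0.2,0.03,-0.35,0,0],[-0.2,0.06,-0.7,0,0],[-0.2,0.1,-1,0,0]]]}}

```text
time_s: 12.92
tcp_pos: [0.5538, -0.041, 0.0936]
eef_rot: [180.0, -0.0, 179.8]
contact_force: [0.4, 0.1, -1.4]
gripper_width: 0.0536
gripper_force: 20.0
```

>>> {"method": "drive_tool", "body": {"increments": [[[-0.2,0.03,-0.4,0,0],[-0.2,0.06,-0.8,0,0],[-0.2,0.1,-1,0,0]]]}}

```text
time_s: 13.3
tcp_pos: [0.5412, -0.1617, 0.0935]
eef_rot: [180.0, -0.0, 179.7]
contact_force: [-0.1, -0.1, -1.8]
gripper_width: 0.0536
gripper_force: 20.0
```

>>> {"method": "drive_tool", "body": {"increments": [[[-0.2,0.03,-0.4,0,0],[-0.2,0.06,-0.8,0,0],[-0.2,0.08,-1,0,0],[-0.2,0.08,-1,0,0]]]}}

```text
time_s: 13.8
tcp_pos: [0.5312, -0.2811, 0.0933]
eef_rot: [180.0, -0.1, 179.7]
contact_force: [0.5, 0.4, -2.3]
gripper_width: 0.0536
gripper_force: 20.0
```

>>> {"method": "drive_tool", "body": {"increments": [[[-0.2,0,-0.3,0,0],[-0.2,0,-0.37,0.2,0],[-0.2,0,-0.37,0.5,0],[-0.2,0,-0.37,0.61,0],[-0.2,0,-0.37,0.61,0]]]}}

```text
time_s: 14.42
tcp_pos: [0.5319, -0.3233, 0.0203]
eef_rot: [180.0, -0.1, 179.9]
contact_force: [0.8, 0.4, -1.5]
gripper_width: 0.0536
gripper_force: 20.0
```

>>> {"method": "drive_tool", "body": {"increments": [[[-0.2,0,0,0.008,0],[-0.2,0,0,0.008,0],[0.7,0,0,0.008,0],[0.7,0,0,0.008,0],[0.7,0,0,0.008,0]]]}}

```text
time_s: 15.05
tcp_pos: [0.5322, -0.3242, 0.02]
eef_rot: [-180.0, 0.0, 179.8]
contact_force: [-0.9, 1.5, 1.2]
gripper_width: 0.0732
gripper_force: 0.0
```

>>> {"method": "drive_tool", "body": {"increments": [[[0.7,0,0,0,0],[0.7,0,0,-0.1,0],[0.7,0,0,-0.4,0],[0.7,0,0,-0.7,0],[0.7,0,0.1,-0.7,0]]]}}

```text
time_s: 15.68
tcp_pos: [0.5342, -0.3131, 0.1079]
eef_rot: [-179.9, 0.4, 179.8]
contact_force: [0.9, -0.1, -1.3]
gripper_width: 0.0744
gripper_force: 0.0
```

>>> {"method": "drive_tool", "body": {"increments": [[[0.6,-0.04,0.4,0,0],[0.6,-0.08,0.8,0,0],[0.6,-0.12,1,0,0]]]}}

```text
time_s: 16.05
tcp_pos: [0.5465, -0.1899, 0.104]
eef_rot: [180.0, -0.0, 179.9]
contact_force: [-0.5, -0.5, 0.3]
gripper_width: 0.0704
gripper_force: 0.0
```

>>> {"method": "drive_tool", "body": {"increments": [[[0.5,-0.04,0.4,0,0],[0.5,-0.08,0.8,0,0],[0.5,-0.12,1,0,0]]]}}

```text
time_s: 16.42
tcp_pos: [0.5613, -0.0698, 0.1039]
eef_rot: [180.0, -0.0, 179.9]
contact_force: [0.3, -0.7, 0.9]
gripper_width: 0.0657
gripper_force: 0.0
```

>>> {"method": "drive_tool", "body": {"increments": [[[0.5,-0.03,0.3,0,0],[0.5,-0.05,0.61,0,0],[0.5,-0.05,0.61,0,0],[0.5,-0.05,0.61,0,0]]]}}

```text
time_s: 16.92
tcp_pos: [0.5673, 0.0011, 0.1037]
eef_rot: [-180.0, -0.0, 179.9]
contact_force: [-0.2, 0.1, -0.2]
gripper_width: 0.0659
gripper_force: 0.0
```

```bash
python3 - <<'E'
from h import *
s=r.get_state();print(s['tcp_pos'],s['eef_rot'],s['gripper_width'])
W=camera_model("wrist");im=capture("wrist")[:,:,::-1];cv2.imwrite('pics/w3.png',im)
hsv=cv2.cvtColor(im,cv2.COLOR_BGR2HSV);mk=cv2.inRange(hsv,(0,0,150),(180,60,255));mk[245:]=0;mk[:100]=0
b=blobs(mk>0,200);print(b)
for x in b: print(onz(W,x[0],.036))
E
```

```text
[0.56734248 0.00112145 0.10367234] [-1.79993441e+02 -2.96886935e-02  1.79874522e+02] 0.065894163640895
[([320.3, 217.8], 2712, [290, 187, 61, 58])]
[[0.56435391 0.00070231 0.036     ]]
```

>>> {"method": "drive_tool", "body": {"increments": [[[0.5,0,0,0.2,0],[0.5,0,0,0.4,0],[0.5,0,0,0.6,0],[0.5,0,0,0.68,0],[0.5,0,0,0.68,0]]]}}

```text
time_s: 17.6
tcp_pos: [0.5674, 0.0003, 0.0218]
eef_rot: [-180.0, -0.1, 179.8]
contact_force: [-0.1, -1.2, 0.3]
gripper_width: 0.0655
gripper_force: 0.0
```

>>> {"method": "drive_tool", "body": {"increments": [[[-0.4,0,0,0,0],[-0.4,0,0,0,0],[-0.4,0,0,0,0],[-0.4,0,0,0,0],[-0.4,0,0,0,0]]], "squeeze": 15}}

```text
time_s: 18.23
tcp_pos: [0.5681, 0.0012, 0.0228]
eef_rot: [180.0, 0.1, 179.9]
contact_force: [-0.7, 0.1, 6.6]
gripper_width: 0.0424
gripper_force: 15.0
```

>>> {"method": "drive_tool", "body": {"increments": [[[-0.4,0,0,-0.2,0],[-0.4,0,0,-0.4,0],[-0.4,0,0,-0.6,0],[-0.4,-0.03,-0.2,-0.6,0],[-0.4,-0.06,-0.5,-0.6,0]]]}}

```text
time_s: 18.85
tcp_pos: [0.575, -0.0588, 0.0945]
eef_rot: [180.0, 0.0, 179.9]
contact_force: [0.6, -0.2, -0.5]
gripper_width: 0.0425
gripper_force: 15.0
```

>>> {"method": "drive_tool", "body": {"increments": [[[-0.4,-0.04,-0.4,0,0],[-0.4,-0.08,-0.8,0,0],[-0.4,-0.12,-1,0,0]]]}}

```text
time_s: 19.23
tcp_pos: [0.5884, -0.1811, 0.0937]
eef_rot: [180.0, -0.0, 179.7]
contact_force: [0.5, 0.6, -0.8]
gripper_width: 0.0426
gripper_force: 15.0
```

>>> {"method": "drive_tool", "body": {"increments": [[[-0.4,-0.04,-0.4,0,0],[-0.4,-0.08,-0.8,0,0],[-0.4,-0.12,-1,0,0],[-0.4,-0.12,-1,0,0]]]}}

```text
time_s: 19.73
tcp_pos: [0.6026, -0.3005, 0.0934]
eef_rot: [180.0, -0.0, 179.7]
contact_force: [-0.1, 0.3, -1.0]
gripper_width: 0.0423
gripper_force: 15.0
```

>>> {"method": "drive_tool", "body": {"increments": [[[-0.4,0,-0.2,0.1,0],[-0.4,0,-0.21,0.3,0],[-0.4,0,-0.21,0.5,0],[-0.4,0,-0.21,0.575,0],[-0.4,0,-0.21,0.575,0]]]}}

```text
time_s: 20.35
tcp_pos: [0.6028, -0.3237, 0.0249]
eef_rot: [180.0, -0.0, 179.9]
contact_force: [0.3, -0.3, -0.5]
gripper_width: 0.0427
gripper_force: 15.0
```

>>> {"method": "drive_tool", "body": {"increments": [[[-0.4,0,0,0.003,0],[0.5,0,0,0.003,0],[0.5,0,0,0.003,0],[0.5,0,0,0.003,0],[0.5,0,0,0,0]]]}}

```text
time_s: 20.98
tcp_pos: [0.6028, -0.3243, 0.0252]
eef_rot: [-180.0, 0.0, 179.8]
contact_force: [-0.0, 0.2, -0.6]
gripper_width: 0.0657
gripper_force: 0.0
```

>>> {"method": "drive_tool", "body": {"increments": [[[0.6,0,0,-0.1,0],[0.6,0,0,-0.4,0],[0.6,0,0,-0.7,0],[0.6,0,0.1,-0.7,0],[0.6,0,0.2,-0.7,0]]]}}

```text
time_s: 21.6
tcp_pos: [0.6027, -0.2997, 0.1096]
eef_rot: [180.0, 0.0, 179.8]
contact_force: [-0.5, 0.2, 0.0]
gripper_width: 0.0702
gripper_force: 0.0
```

>>> {"method": "drive_tool", "body": {"increments": [[[0.8,0,0.4,0,0],[0.8,0,0.8,0,0],[0.8,0,1,0,0]]]}}

```text
time_s: 21.98
tcp_pos: [0.6024, -0.1776, 0.1082]
eef_rot: [180.0, -0.1, 179.9]
contact_force: [1.2, -0.1, -0.4]
gripper_width: 0.0785
gripper_force: 0.0
```

>>> {"method": "drive_tool", "body": {"increments": [[[0.8,0,0.4,0,0],[0.8,0,0.8,0,0],[0.8,0,1,0,0]]]}}

```text
time_s: 22.35
tcp_pos: [0.6026, -0.0576, 0.1083]
eef_rot: [-180.0, -0.1, 180.0]
contact_force: [0.4, 0.3, -0.3]
gripper_width: 0.0792
gripper_force: 0.0
```

>>> {"method": "drive_tool", "body": {"increments": [[[0.8,0,0.3,0,0],[0.8,-0.05,0.6,0,0],[0.8,-0.1,0.84,0,0],[0.8,-0.1,0.84,0,0],[0.8,-0.1,0.84,0,0]]]}}

```text
time_s: 22.98
tcp_pos: [0.615, 0.0406, 0.1084]
eef_rot: [-180.0, -0.1, 179.9]
contact_force: [-0.2, -0.1, -0.2]
gripper_width: 0.0788
gripper_force: 0.0
```

```bash
python3 - <<'E'
from h import *
s=r.get_state();print(s['tcp_pos'],s['eef_rot'],s['gripper_width'])
a=capture("wrist")[:,:,::-1]
b=capture("top")[:,:,::-1];cv2.imwrite('pics/t4.png',b)
W=np.zeros((600,640,3),np.uint8);W[:400]=a;W[400:]=cv2.resize(b[130:290,260:540],(350,200)).copy()[:, :1].repeat(640,1);W[400:,:350]=cv2.resize(b[130:290,260:540],(350,200));cv2.imwrite('pics/z4.png',W)
E
```

```text
[0.61501756 0.04058299 0.10835772] [-1.79970869e+02 -9.57966619e-02  1.79873849e+02] 0.07880907319942146
```

View pics/z4.png

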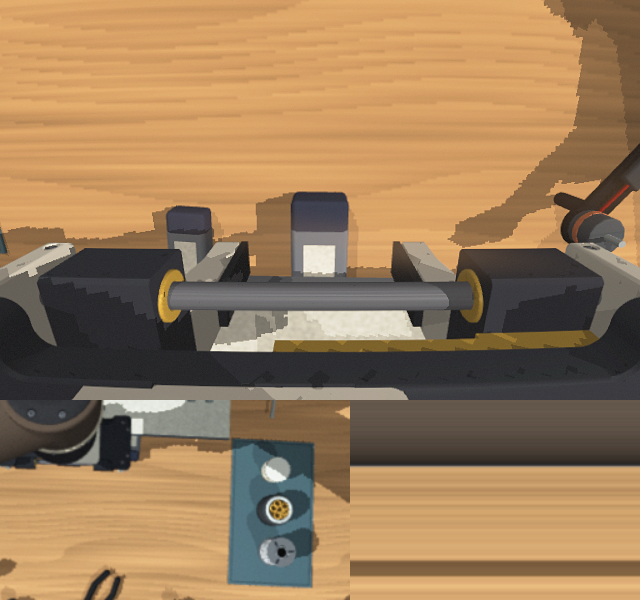

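All three stand upright on the mat. The pack lies centred between the jaws (u≈319). Now I'll grip it by the sides and slide it out.

>>> {"method": "drive_tool", "body": {"increments": [[[0.8,0,0,0.2,0],[0.8,0,0,0.4,0],[0.8,0,0,0.6,0],[0.8,0,0,0.77,0],[0.8,0,0,0.77,0]]]}}

```text
time_s: 23.7
tcp_pos: [0.6145, 0.0393, 0.0152]
eef_rot: [-179.9, -0.2, 179.8]
contact_force: [0.0, -0.3, 0.3]
gripper_width: 0.0784
gripper_force: 0.0
```

>>> {"method": "drive_tool", "body": {"increments": [[[-0.4,0,0,0,0],[-0.4,0,0,0,0],[-0.4,0,0,0,0],[-0.4,0,0,0,0],[-0.4,0,0,0,0]]], "squeeze": 20}}

```text
time_s: 24.32
tcp_pos: [0.616, 0.0405, 0.0172]
eef_rot: [180.0, 0.0, 179.8]
contact_force: [-1.4, -0.1, 3.2]
gripper_width: 0.044
gripper_force: 19.9
```

>>> {"method": "drive_tool", "body": {"increments": [[[-0.4,0.08,0,0,0],[-0.4,0.24,0,0,0],[-0.4,0.4,0,0,0],[-0.4,0.56,0,0,0],[-0.4,0.7,0,0,0]]]}}

```text
time_s: 24.95
tcp_pos: [0.5317, 0.0411, 0.0172]
eef_rot: [180.0, 0.1, 179.9]
contact_force: [2.2, 0.1, 1.9]
gripper_width: 0.0442
gripper_force: 19.9
```

>>> {"method": "drive_tool", "body": {"increments": [[[-0.4,0.16,0,0,0],[-0.4,0.32,0,0,0],[-0.4,0.48,0,0,0],[-0.4,0.64,0,0,0],[-0.4,0.7,0,0,0]]]}}

```text
time_s: 25.58
tcp_pos: [0.4474, 0.0412, 0.0172]
eef_rot: [180.0, 0.1, 179.9]
contact_force: [3.0, 0.1, 1.6]
gripper_width: 0.044
gripper_force: 19.9
```

>>> {"method": "drive_tool", "body": {"increments": [[[0.6,0,0,0,0],[0.6,0,0,0,0],[0.6,0,0,0,0],[0.6,0,0,-0.2,0],[0.6,0,0,-0.6,0]]]}}

```text
time_s: 26.2
tcp_pos: [0.4465, 0.0402, 0.0879]
eef_rot: [-179.9, -0.3, 179.8]
contact_force: [1.6, -0.1, 0.3]
gripper_width: 0.0699
gripper_force: 0.0
```

>>> {"method": "drive_tool", "body": {"increments": [[[0.6,-0.3,0.3,-0.3,0],[0.6,-0.7,0.7,-0.7,0],[0.6,-1,1,-1,0],[0.6,-1,1,-1,0]]]}}

```text
time_s: 26.7
tcp_pos: [0.5709, 0.1627, 0.2106]
eef_rot: [179.9, 0.2, 179.9]
contact_force: [-0.5, 0.2, 0.0]
gripper_width: 0.0705
gripper_force: 0.0
```

>>> {"method": "drive_tool", "body": {"increments": [[[0.6,-0.2,0.2,-0.1,0],[0.6,-0.4,0.3,-0.2,0],[0.6,-0.4,0.3,-0.2,0],[0.6,-0.4,0.3,-0.2,0]]]}}

```text
time_s: 27.2
tcp_pos: [0.6157, 0.196, 0.2317]
eef_rot: [-180.0, -0.1, 179.8]
contact_force: [-0.7, -0.4, 0.1]
gripper_width: 0.0699
gripper_force: 0.0
```

```bash
python3 - <<'E'
from h import *
import pickle
s=r.get_state();print(s['tcp_pos'],s['eef_rot'])
W=camera_model("wrist");a=capture("wrist")[:,:,::-1];cv2.imwrite('pics/w5.png',a);pickle.dump(W,open('w5.pkl','wb'))
t=capture("top")[:,:,::-1];cv2.imwrite('pics/t5.png',t)
E
```

```text
[0.61568146 0.19603761 0.2316907 ] [-1.79959541e+02 -1.02363229e-01  1.79810545e+02]
```

View pics/w5.png

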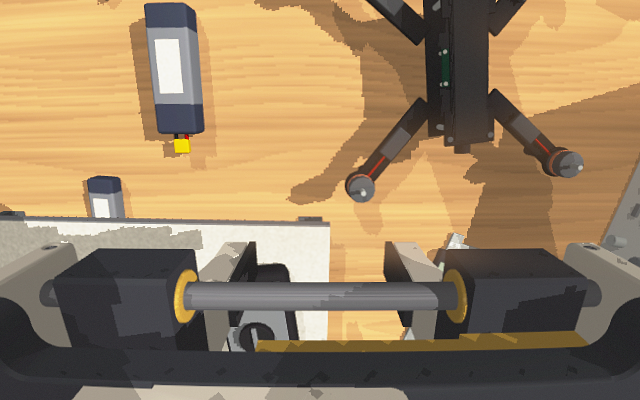

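The pack is fully out at (145..205, 3..131) with its plug at (181,146), and its rear top edge is at about (157..203,131). The drone plate is only partly visible, so I'll move above it.

>>> {"method": "drive_tool", "body": {"increments": [[[0.6,0,0.4,-0.3,0],[0.6,0.1,0.8,-0.6,0],[0.6,0.1,1,-0.6,0],[0.6,0.1,1,-0.6,0],[0.6,0.1,1,-0.6,0]]]}}

```text
time_s: 27.92
tcp_pos: [0.6041, 0.3158, 0.3038]
eef_rot: [-179.9, -0.1, 179.8]
contact_force: [-0.6, -0.1, -0.9]
gripper_width: 0.0703
gripper_force: 0.0
```

```bash
python3 - <<'E'
from h import *
import pickle
s=r.get_state();print(s['tcp_pos'],s['eef_rot'])
W5=pickle.load(open('w5.pkl','rb'))
print(onz(W5,[(145,5),(192,4),(157,131),(203,131)],.032).round(4))
W=camera_model("wrist");a=capture("wrist")[:,:,::-1];cv2.imwrite('pics/w6.png',a);pickle.dump(W,open('w6.pkl','wb'))
c=cv2.resize(a[0:220,230:480],None,fx=2.6,fy=2.6,interpolation=cv2.INTER_CUBIC)
c=np.clip(c.astype(float)*2.2,0,255).astype(np.uint8)
cv2.imwrite('pics/z6.png',c);print(c.shape)
t=cv2.imread('pics/t5.png');cv2.imwrite('pics/zt5.png',np.clip(cv2.resize(t[140:300,100:260],None,fx=3.7,fy=3.7,interpolation=cv2.INTER_CUBIC).astype(float)*2.2,0,255).astype(np.uint8))
E
```

```text
[0.6041493  0.3157722  0.30382875] [-1.79939825e+02 -7.64516077e-02  1.79833902e+02]
[[0.4355 0.0219 0.032 ]
 [0.4361 0.0695 0.032 ]
 [0.5592 0.0177 0.032 ]
 [0.5599 0.0686 0.032 ]]
(572, 650, 3)
```

View pics/z6.png

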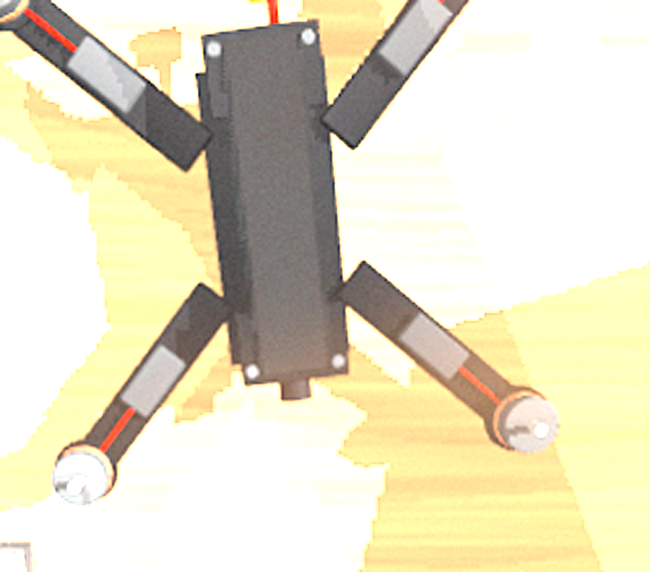

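View pics/zt5.png

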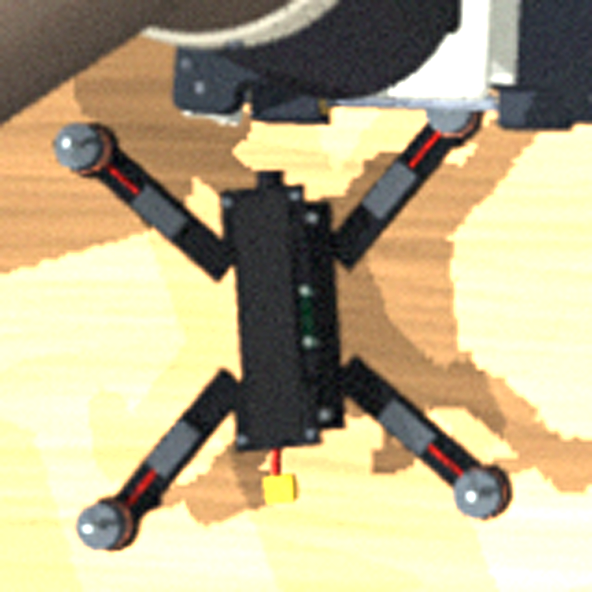

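Plate screws: in z6 at (213,49), (307,37), (252,373), (338,361); in the top crop at (310,434), (242,440), (295,196), (227,203).

```bash
python3 - <<'E'
from h import *
import pickle
T=camera_model("top");W=pickle.load(open('w6.pkl','rb'))
w=np.array([(213,49),(307,37),(252,373),(338,361)])/2.6+[230,0]
t=np.array([(310,434),(242,440),(295,196),(227,203)])/3.7+[100,140]
P=np.array([tri(T,a,W,b)[0] for a,b in zip(t,w)]);print(P.round(4));print(P.mean(0))
for m,q in((W,w),(T,t)):
    Q=onz(m,q,.067);v=Q[2:].mean(0)-Q[:2].mean(0);print(Q.mean(0).round(4),np.degrees(np.arctan2(v[1],v[0])),np.linalg.norm(v),np.linalg.norm(Q[0]-Q[1]))
E
```

```text
[[0.4301 0.3067 0.0652]
 [0.425  0.3466 0.0633]
 [0.5658 0.3233 0.0654]
 [0.5606 0.3632 0.0646]]
[0.49537024 0.33494553 0.06462697]
[0.4964 0.3347 0.067 ] 7.105786390750283 0.1365144920115417 0.03976420174474812
[0.4946 0.3342 0.067 ] 6.948150791165128 0.13559487506133489 0.03945697169692884
```

>>> {"method": "drive_tool", "body": {"increments": [[[0.6,0.3,-0.4,0.1,0],[0.6,0.6,-0.8,0.3,0],[0.6,0.9,-1,0.5,0]]]}}

```text
time_s: 28.35
tcp_pos: [0.4951, 0.1938, 0.244]
eef_rot: [-180.0, 0.0, 179.7]
contact_force: [0.6, 1.7, 1.0]
gripper_width: 0.0701
gripper_force: 0.0
```

>>> {"method": "drive_tool", "body": {"increments": [[[0.6,0,-0.4,0.3,0],[0.6,0,-0.8,0.6,0],[0.6,0,-1,0.9,0]]]}}

```text
time_s: 28.72
tcp_pos: [0.4951, 0.0739, 0.1361]
eef_rot: [180.0, 0.0, 179.7]
contact_force: [0.8, -0.3, 0.1]
gripper_width: 0.0698
gripper_force: 0.0
```

>>> {"method": "drive_tool", "body": {"increments": [[[0.6,0,-0.286,0.1,0],[0.6,0,-0.286,0.2,0],[0.6,0,-0.286,0.3,0],[0.6,0,-0.286,0.3,0]]]}}

```text
time_s: 29.22
tcp_pos: [0.4954, 0.0426, 0.1]
eef_rot: [-180.0, -0.1, 179.8]
contact_force: [0.1, -0.4, 0.2]
gripper_width: 0.0702
gripper_force: 0.0
```

```bash
python3 - <<'E'
from h import *
s=r.get_state();print(s['tcp_pos'],s['eef_rot'])
a=capture("wrist")[:,:,::-1];cv2.imwrite('pics/w7.png',a)
E
```

```text
[0.49542262 0.0425854  0.10000133] [-1.79967123e+02 -7.47435530e-02  1.79845252e+02]
```

View pics/w7.png

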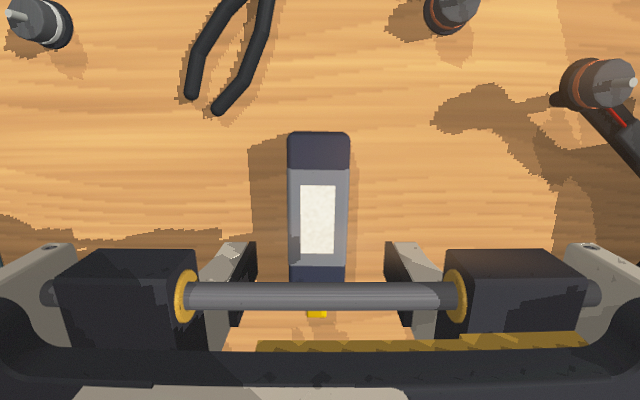

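The pack is centred between the jaws (u 287..350), with its front edge at v≈133 and the rear navy block ending near v≈283. I'll compute its x centre.

```bash
python3 - <<'E'
from h import *
W=camera_model("wrist")
print(onz(W,[(288,134),(349,134),(290,281),(346,281)],.032).round(4))
E
```

```text
[[0.4333 0.0208 0.032 ]
 [0.4334 0.0618 0.032 ]
 [0.5453 0.0188 0.032 ]
 [0.5454 0.0623 0.032 ]]
```

>>> {"method": "drive_tool", "body": {"increments": [[[0.6,0,0,0.2,0],[0.6,0,0,0.4,0],[0.6,0,0,0.6,0],[0.6,0,0,0.7,0],[0.6,0,0,0.7,0]]]}}

```text
time_s: 29.9
tcp_pos: [0.4957, 0.0428, 0.0165]
eef_rot: [-180.0, -0.1, 179.9]
contact_force: [1.2, -0.9, -0.4]
gripper_width: 0.0702
gripper_force: 0.0
```

>>> {"method": "drive_tool", "body": {"increments": [[[-0.4,0,0,0,0],[-0.4,0,0,0,0],[-0.4,0,0,0,0],[-0.4,0,0,0,0],[-0.4,0,0,0,0]]], "squeeze": 30}}

```text
time_s: 30.52
tcp_pos: [0.4961, 0.0424, 0.0174]
eef_rot: [180.0, 0.0, 179.8]
contact_force: [-0.8, -1.4, 5.9]
gripper_width: 0.044
gripper_force: 30.0
```

>>> {"method": "drive_tool", "body": {"increments": [[[-0.4,0,0,-0.15,0],[-0.4,0,0,-0.4,0],[-0.4,0,0,-0.7,0],[-0.4,0,0,-1,0],[-0.4,0,0,-1,0]]]}}

```text
time_s: 31.15
tcp_pos: [0.4973, 0.0432, 0.1393]
eef_rot: [179.9, 0.3, 179.9]
contact_force: [-0.8, 0.8, -2.4]
gripper_width: 0.044
gripper_force: 29.9
```

>>> {"method": "drive_tool", "body": {"increments": [[[-0.4,0,0.2,0,0],[-0.4,0,0.5,0,0],[-0.4,0,0.8,0,0],[-0.4,0,1,0,0]]]}}

```text
time_s: 31.65
tcp_pos: [0.4954, 0.1635, 0.1353]
eef_rot: [-180.0, -0.1, 179.8]
contact_force: [0.8, 0.5, -2.5]
gripper_width: 0.0438
gripper_force: 29.9
```

>>> {"method": "drive_tool", "body": {"increments": [[[-0.4,0,0.3,0,0],[-0.4,0,0.6,0,0],[-0.4,0,0.9,0,0],[-0.4,0,1,0,0]]]}}

```text
time_s: 32.15
tcp_pos: [0.4958, 0.2838, 0.1351]
eef_rot: [-179.9, -0.1, 179.9]
contact_force: [-0.5, -1.0, -2.9]
gripper_width: 0.044
gripper_force: 29.9
```

>>> {"method": "drive_tool", "body": {"increments": [[[-0.4,0,0.2,0,-0.01],[-0.4,0,0.35,0,-0.0195],[-0.4,0,0.433,0,-0.0195],[-0.4,0,0.433,0,-0.0195],[-0.4,0,0.433,0,-0.0195]]]}}

```text
time_s: 32.78
tcp_pos: [0.4965, 0.3338, 0.1366]
eef_rot: [-180.0, -0.0, -173.2]
contact_force: [-1.8, -0.5, -3.2]
gripper_width: 0.0438
gripper_force: 29.9
```

```bash
python3 - <<'E'
from h import *
s=r.get_state();print(s['tcp_pos'],s['eef_rot'],s['gripper_width'])
a=capture("wrist")[:,:,::-1];b=capture("scene")[:,:,::-1]
W=np.zeros((600,640,3),np.uint8);W[:300,:480]=cv2.resize(a,(480,300));W[300:,:500]=cv2.resize(b[170:350,320:620],(500,300));cv2.imwrite('pics/z8.png',W)
E
```

```text
[0.49652085 0.33384011 0.13658567] [-1.79979610e+02 -2.94158439e-02 -1.73178949e+02] 0.043763403435475474
```

View pics/z8.png

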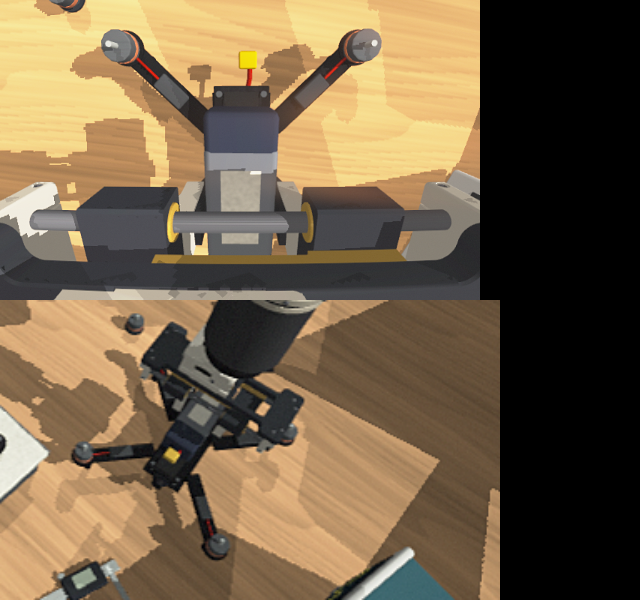

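The pack is lined up over the plate: its centre and the plate's screws are both at u≈241 in the crop. Lowering gently.

>>> {"method": "drive_tool", "body": {"increments": [[[-0.4,0,0,0.1,0],[-0.4,0,0,0.2,0],[-0.4,0,0,0.3,0],[-0.4,0,0,0.37,0],[-0.4,0,0,0.4,0]]]}}

```text
time_s: 33.5
tcp_pos: [0.4965, 0.3343, 0.0878]
eef_rot: [-180.0, -0.0, -173.1]
contact_force: [-0.1, 0.8, -2.5]
gripper_width: 0.0442
gripper_force: 29.9
```

>>> {"method": "drive_tool", "body": {"increments": [[[-0.4,0,0,0.01,0],[-0.4,0,0,0.02,0],[-0.4,0,0,0.03,0],[-0.4,0,0,0.03,0]]]}}

```text
time_s: 34.0
tcp_pos: [0.4967, 0.3345, 0.0853]
eef_rot: [180.0, 0.0, -173.1]
contact_force: [-0.8, -0.7, -1.7]
gripper_width: 0.0438
gripper_force: 29.9
```

>>> {"method": "drive_tool", "body": {"increments": [[[-0.4,0,0,0.008,0],[-0.4,0,0,0.012,0],[-0.4,0,0,0.012,0]]]}}

```text
time_s: 34.38
tcp_pos: [0.4968, 0.3346, 0.0844]
eef_rot: [180.0, 0.0, -173.1]
contact_force: [-2.5, -0.6, 5.8]
gripper_width: 0.0437
gripper_force: 29.9
```

>>> {"method": "drive_tool", "body": {"increments": [[[0.2,0,0,0.01,0],[0.4,0,0,0.01,0],[0.4,0,0,0.01,0],[0.4,0,0,0.01,0]]]}}

```text
time_s: 34.88
tcp_pos: [0.4967, 0.3345, 0.0825]
eef_rot: [-180.0, -0.0, -173.1]
contact_force: [-0.1, -0.4, 0.5]
gripper_width: 0.0613
gripper_force: 0.0
```

>>> {"method": "drive_tool", "body": {"increments": [[[0.4,0,0,-0.1,0],[0.4,0,0,-0.4,0],[0.4,0,0,-0.7,0],[0.4,0,0,-1,0.01],[0.4,0,0,-1,0.0195]]]}}

```text
time_s: 35.5
tcp_pos: [0.4981, 0.3358, 0.2072]
eef_rot: [179.7, 0.3, 179.8]
contact_force: [0.1, 0.6, -0.9]
gripper_width: 0.0613
gripper_force: 0.0
```

>>> {"method": "drive_tool", "body": {"increments": [[[0.4,-0.3,-0.3,-0.3,0],[0.4,-0.6,-0.4,-0.6,0],[0.4,-0.7,-0.4,-0.8,0],[0.4,-0.7,-0.4,-0.8,0]]]}}

```text
time_s: 36.0
tcp_pos: [0.5821, 0.2862, 0.3013]
eef_rot: [179.9, 0.2, 179.8]
contact_force: [-0.3, -0.4, -0.8]
gripper_width: 0.0613
gripper_force: 0.0
```

```bash
python3 - <<'E'
from h import *
import pickle
s=r.get_state();print(s['tcp_pos'],s['eef_rot'],s['gripper_width'])
W=camera_model("wrist");a=capture("wrist")[:,:,::-1];b=capture("scene")[:,:,::-1];pickle.dump(W,open('w9.pkl','wb'))
cv2.imwrite('pics/w9.png',a)
c=np.zeros((600,800,3),np.uint8);c[:400,:640]=a;c[400:,:400]=cv2.resize(b[190:290,320:520],(400,200));t=capture("top")[:,:,::-1];c[400:,400:800]=cv2.resize(t[170:270,380:580],(400,200));cv2.imwrite('pics/z9.png',c)
E
```

```text
[0.58209595 0.28617214 0.30134384] [179.86121834   0.20000596 179.76967289] 0.061271164546918847
```

View pics/z9.png

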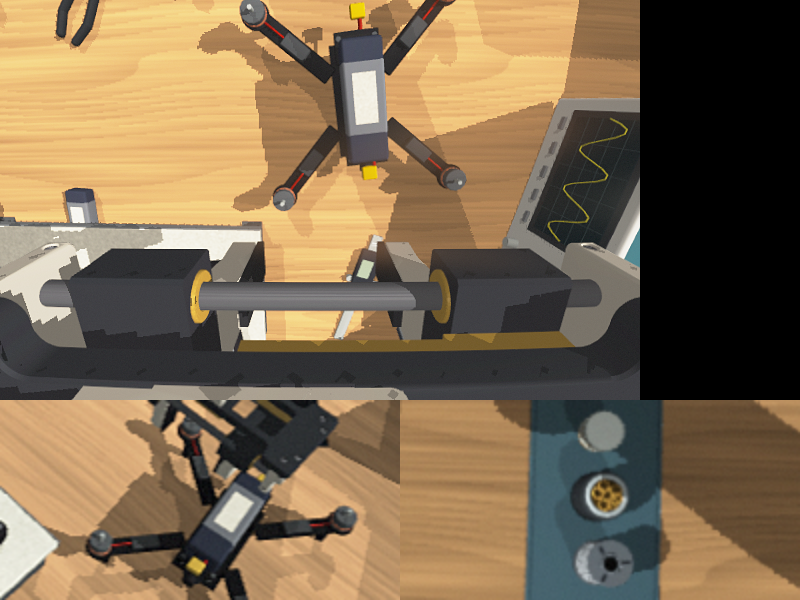

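The pack lies on the plate, top corners about (333,37), (380,31), (347,166), (388,161) (plug at (369,173)). The three items stand on the mat. Checking the pack's centring:

```bash
python3 - <<'E'
from h import *
import pickle
W=pickle.load(open('w9.pkl','rb'))
a=cv2.imread('pics/w9.png');hsv=cv2.cvtColor(a,cv2.COLOR_BGR2HSV)
m=cv2.inRange(hsv,(100,25,50),(135,255,255));m[:, :325]=0;m[:,395:]=0;m[175:]=0;m[:25]=0
m=cv2.morphologyEx(m,cv2.MORPH_CLOSE,np.ones((25,25)))
c=max(cv2.findContours(m,0,2)[0],key=cv2.contourArea);R=cv2.minAreaRect(c);B=cv2.boxPoints(R);print(B)
P=onz(W,B,.099);print(P.round(4),P.mean(0),[np.linalg.norm(P[i]-P[i-1]).round(4) for i in range(4)])
Q=onz(W,[(333,37),(380,31),(347,166),(388,161)],.099);print(Q.mean(0),Q.round(4))
E
```

```text
[[335.59998   33.199993]
 [379.56      26.919994]
 [383.96002   57.719997]
 [340.        63.999996]]
[[0.4316 0.3023 0.099 ]
 [0.4257 0.3463 0.099 ]
 [0.4546 0.352  0.099 ]
 [0.4607 0.307  0.099 ]] [0.44314068 0.32690481 0.099     ] [np.float64(0.0295), np.float64(0.0444), np.float64(0.0295), np.float64(0.0454)]
[0.49825735 0.33119967 0.099     ] [[0.4351 0.2997 0.099 ]
 [0.4295 0.3469 0.099 ]
 [0.567  0.3163 0.099 ]
 [0.5615 0.362  0.099 ]]
```

Centre is within about 3 mm of the plate. Now the jar goes back.

>>> {"method": "drive_tool", "body": {"increments": [[[0.5,0,-0.4,0.2,0],[0.5,0,-0.8,0.4,0],[0.5,0,-1,0.5,0]]]}}

```text
time_s: 36.52
tcp_pos: [0.5786, 0.1642, 0.2367]
eef_rot: [-179.9, -0.2, 179.8]
contact_force: [-0.4, 0.6, -0.9]
gripper_width: 0.0658
gripper_force: 0.0
```

>>> {"method": "drive_tool", "body": {"increments": [[[0.5,0,-0.4,0.2,0],[0.5,0,-0.8,0.4,0],[0.5,0,-1,0.5,0]]]}}

```text
time_s: 36.9
tcp_pos: [0.5787, 0.0444, 0.177]
eef_rot: [-180.0, -0.1, 179.8]
contact_force: [0.3, 0.3, -0.3]
gripper_width: 0.0656
gripper_force: 0.0
```

>>> {"method": "drive_tool", "body": {"increments": [[[0.5,-0.05,-0.4,0.2,0],[0.5,-0.1,-0.8,0.3,0],[0.5,-0.1,-1,0.3,0]]]}}

```text
time_s: 37.28
tcp_pos: [0.5907, -0.0755, 0.1409]
eef_rot: [-180.0, -0.2, 179.8]
contact_force: [-0.5, -0.8, 0.6]
gripper_width: 0.0661
gripper_force: 0.0
```

>>> {"method": "drive_tool", "body": {"increments": [[[0.5,-0.05,-0.4,0,0],[0.5,-0.08,-0.8,0,0],[0.5,-0.08,-1,0,0]]]}}

```text
time_s: 37.65
tcp_pos: [0.6007, -0.1955, 0.1421]
eef_rot: [-180.0, -0.0, 179.8]
contact_force: [-0.1, 0.8, -0.5]
gripper_width: 0.0657
gripper_force: 0.0
```

>>> {"method": "drive_tool", "body": {"increments": [[[0.5,0,-0.4,0,0],[0.5,0,-0.8,0,0],[0.5,0,-1,0,0],[0.5,0,-1,0,0],[0.5,0,-1,0,0]]]}}

```text
time_s: 38.28
tcp_pos: [0.6004, -0.313, 0.1423]
eef_rot: [180.0, -0.0, 179.9]
contact_force: [0.4, 0.9, -0.4]
gripper_width: 0.0659
gripper_force: 0.0
```

```bash
python3 - <<'E'
from h import *
s=r.get_state();print(s['tcp_pos'],s['eef_rot'],s['gripper_width'])
W=camera_model("wrist");im=capture("wrist")[:,:,::-1];cv2.imwrite('pics/w10.png',im)
hsv=cv2.cvtColor(im,cv2.COLOR_BGR2HSV);mk=cv2.inRange(hsv,(0,0,150),(180,60,255));mk[245:]=0
for x in blobs(mk>0,200): print(x,onz(W,x[0],.039))
E
```

```text
[ 0.60043982 -0.31303769  0.14229624] [ 1.79984109e+02 -2.19919956e-02  1.79860337e+02] 0.06589981957278869
([308.9, 22.5], 1532, [267, 0, 73, 52]) [[ 0.46191855 -0.32126256  0.039     ]]
([306.3, 121.8], 1123, [276, 92, 61, 62]) [[ 0.53159255 -0.32406041  0.039     ]]
([307.5, 206.1], 2241, [281, 178, 53, 56]) [[ 0.59989892 -0.32406445  0.039     ]]
```

>>> {"method": "drive_tool", "body": {"increments": [[[0.5,-0.02,-0.094,0.2,0],[0.5,-0.02,-0.094,0.5,0],[0.5,-0.02,-0.094,0.8,0],[0.5,-0.02,-0.094,0.975,0],[0.5,-0.02,-0.094,0.975,0]]]}}

```text
time_s: 38.95
tcp_pos: [0.6019, -0.3236, 0.0239]
eef_rot: [179.9, -0.2, 179.9]
contact_force: [-1.0, -0.5, 0.0]
gripper_width: 0.0652
gripper_force: 0.0
```

>>> {"method": "drive_tool", "body": {"increments": [[[-0.4,0,0,0,0],[-0.4,0,0,0,0],[-0.4,0,0,0,0],[-0.4,0,0,0,0],[-0.4,0,0,0,0]]], "squeeze": 15}}

```text
time_s: 39.58
tcp_pos: [0.6035, -0.3251, 0.0267]
eef_rot: [-180.0, 0.1, 179.9]
contact_force: [-0.5, 3.1, 6.1]
gripper_width: 0.0424
gripper_force: 15.0
```

>>> {"method": "drive_tool", "body": {"increments": [[[-0.4,0,0,-0.2,0],[-0.4,0,0,-0.4,0],[-0.4,0,0,-0.6,0],[-0.4,0.03,0.2,-0.6,0],[-0.4,0.05,0.5,-0.6,0]]]}}

```text
time_s: 40.2
tcp_pos: [0.596, -0.2644, 0.0969]
eef_rot: [180.0, -0.0, 179.7]
contact_force: [0.6, 0.2, -0.5]
gripper_width: 0.0425
gripper_force: 15.0
```

>>> {"method": "drive_tool", "body": {"increments": [[[-0.4,0.04,0.4,0,0],[-0.4,0.08,0.8,0,0],[-0.4,0.12,1,0,0]]]}}

```text
time_s: 40.58
tcp_pos: [0.5817, -0.1422, 0.0967]
eef_rot: [180.0, -0.1, 179.9]
contact_force: [-0.3, -0.6, -0.8]
gripper_width: 0.0422
gripper_force: 15.0
```

>>> {"method": "drive_tool", "body": {"increments": [[[-0.4,0.04,0.4,0,0],[-0.4,0.08,0.8,0,0],[-0.4,0.12,1,0,0],[-0.4,0.12,1,0,0]]]}}

```text
time_s: 41.08
tcp_pos: [0.5677, -0.023, 0.097]
eef_rot: [180.0, -0.1, 180.0]
contact_force: [0.3, -0.3, 0.1]
gripper_width: 0.0426
gripper_force: 15.0
```

>>> {"method": "drive_tool", "body": {"increments": [[[-0.4,0,0.2,0.1,0],[-0.4,0,0.207,0.3,0],[-0.4,0,0.207,0.5,0],[-0.4,0,0.207,0.59,0],[-0.4,0,0.207,0.59,0]]]}}

```text
time_s: 41.7
tcp_pos: [0.5683, -0.0007, 0.026]
eef_rot: [-180.0, -0.1, 179.8]
contact_force: [0.6, 0.2, 0.0]
gripper_width: 0.0426
gripper_force: 15.0
```

>>> {"method": "drive_tool", "body": {"increments": [[[-0.4,0,0,0.02,0],[-0.4,0,0,0.025,0],[-0.4,0,0,0.025,0]]]}}

```text
time_s: 42.08
tcp_pos: [0.5692, -0.0001, 0.0242]
eef_rot: [180.0, 0.0, 179.8]
contact_force: [-0.1, 0.5, -0.1]
gripper_width: 0.0423
gripper_force: 15.0
```

>>> {"method": "drive_tool", "body": {"increments": [[[-0.4,0,0,0.008,0],[0.4,0,0,0.008,0],[0.4,0,0,0.008,0],[0.4,0,0,0.008,0],[0.4,0,0,0,0]]]}}

```text
time_s: 42.7
tcp_pos: [0.5689, -0.0002, 0.0236]
eef_rot: [-180.0, -0.0, 179.8]
contact_force: [0.5, -0.5, -0.1]
gripper_width: 0.0609
gripper_force: 0.0
```

>>> {"method": "drive_tool", "body": {"increments": [[[0.4,0,0,-0.1,0],[0.4,0,0,-0.4,0],[0.4,0,0,-0.7,0],[0.6,0,-0.1,-0.7,0],[0.6,0.05,-0.5,-0.7,0]]]}}

```text
time_s: 43.32
tcp_pos: [0.5636, -0.0594, 0.1087]
eef_rot: [180.0, 0.1, -180.0]
contact_force: [0.8, -0.1, 0.4]
gripper_width: 0.0695
gripper_force: 0.0
```

>>> {"method": "drive_tool", "body": {"increments": [[[0.6,0.04,-0.4,0,0],[0.6,0.08,-0.8,0,0],[0.6,0.12,-1,0,0]]]}}

```text
time_s: 43.7
tcp_pos: [0.5472, -0.1824, 0.1076]
eef_rot: [-180.0, -0.0, 179.7]
contact_force: [0.0, 0.7, 0.1]
gripper_width: 0.0708
gripper_force: 0.0
```

>>> {"method": "drive_tool", "body": {"increments": [[[0.6,0.04,-0.4,0,0],[0.6,0.1,-0.8,0,0],[0.6,0.14,-1,0,0],[0.6,0.14,-1,0,0]]]}}

```text
time_s: 44.2
tcp_pos: [0.5298, -0.3018, 0.1074]
eef_rot: [180.0, -0.0, 179.7]
contact_force: [0.1, -0.6, -0.9]
gripper_width: 0.0703
gripper_force: 0.0
```

>>> {"method": "drive_tool", "body": {"increments": [[[0.6,0,-0.2,0,0],[0.6,0,-0.2,0,0],[0.6,0,-0.2,0,0]]]}}

```text
time_s: 44.58
tcp_pos: [0.5307, -0.3233, 0.1076]
eef_rot: [180.0, -0.0, 179.8]
contact_force: [-1.6, 0.0, -0.3]
gripper_width: 0.0703
gripper_force: 0.0
```

>>> {"method": "drive_tool", "body": {"increments": [[[0.6,-0.01,-0.006,0.2,0],[0.6,-0.01,-0.006,0.4,0],[0.6,-0.01,-0.006,0.6,0],[0.6,-0.01,-0.006,0.728,0],[0.6,-0.01,-0.006,0.728,0]]]}}

```text
time_s: 45.2
tcp_pos: [0.5314, -0.3241, 0.0194]
eef_rot: [180.0, -0.1, 179.9]
contact_force: [-1.4, 0.9, 0.1]
gripper_width: 0.0697
gripper_force: 0.0
```

>>> {"method": "drive_tool", "body": {"increments": [[[-0.2,0,0,0,0],[-0.2,0,0,0,0],[-0.2,0,0,0,0],[-0.2,0,0,0,0],[-0.2,0,0,0,0]]], "squeeze": 20}}

```text
time_s: 45.82
tcp_pos: [0.5326, -0.3249, 0.0213]
eef_rot: [-180.0, 0.1, 179.9]
contact_force: [-1.1, 2.2, 7.3]
gripper_width: 0.0532
gripper_force: 20.0
```

>>> {"method": "drive_tool", "body": {"increments": [[[-0.2,0,0,-0.2,0],[-0.2,0,0,-0.4,0],[-0.2,0,0,-0.65,0],[-0.2,-0.03,0.2,-0.65,0],[-0.2,-0.05,0.5,-0.65,0]]]}}

```text
time_s: 46.45
tcp_pos: [0.538, -0.2648, 0.0985]
eef_rot: [180.0, 0.0, 179.7]
contact_force: [-0.3, 1.1, -1.6]
gripper_width: 0.0536
gripper_force: 20.0
```

>>> {"method": "drive_tool", "body": {"increments": [[[-0.2,-0.04,0.4,0,0],[-0.2,-0.06,0.8,0,0],[-0.2,-0.1,1,0,0]]]}}

```text
time_s: 46.82
tcp_pos: [0.5501, -0.1429, 0.0983]
eef_rot: [180.0, -0.0, 179.9]
contact_force: [0.7, -0.4, -1.7]
gripper_width: 0.0535
gripper_force: 20.0
```

>>> {"method": "drive_tool", "body": {"increments": [[[-0.2,-0.04,0.4,0,0],[-0.2,-0.06,0.8,0,0],[-0.2,-0.1,1,0,0]]]}}

```text
time_s: 47.2
tcp_pos: [0.5625, -0.0229, 0.0983]
eef_rot: [180.0, -0.0, 179.9]
contact_force: [-0.4, -0.4, -0.8]
gripper_width: 0.0535
gripper_force: 20.0
```

>>> {"method": "drive_tool", "body": {"increments": [[[-0.2,-0.02,0.4,0,0.02],[-0.2,-0.04,0.7,0,0.045],[-0.2,-0.04,0.864,0,0.07],[-0.2,-0.04,0.864,0,0.07],[-0.2,-0.04,0.864,0,0.07]]]}}

```text
time_s: 47.82
tcp_pos: [0.5676, 0.0783, 0.0981]
eef_rot: [-180.0, -0.0, 154.8]
contact_force: [-0.5, -0.8, -1.3]
gripper_width: 0.0532
gripper_force: 20.0
```

>>> {"method": "drive_tool", "body": {"increments": [[[-0.2,0,0.01,0.2,0],[-0.2,0,0.01,0.4,0],[-0.2,0,0.01,0.6,0],[-0.2,0,0.01,0.65,0],[-0.2,0,0.01,0.66,0]]]}}

```text
time_s: 48.45
tcp_pos: [0.5686, 0.0793, 0.0192]
eef_rot: [-180.0, -0.0, 154.6]
contact_force: [-1.2, 0.2, -1.3]
gripper_width: 0.0537
gripper_force: 20.0
```

>>> {"method": "drive_tool", "body": {"increments": [[[-0.2,0,0,0.01,0],[-0.2,0,0,0.015,0],[-0.2,0,0,0.015,0]]]}}

```text
time_s: 48.82
tcp_pos: [0.569, 0.08, 0.0184]
eef_rot: [179.9, 0.1, 154.7]
contact_force: [-1.4, -1.2, 5.8]
gripper_width: 0.0534
gripper_force: 20.0
```

>>> {"method": "drive_tool", "body": {"increments": [[[0.5,0,0,0,0],[0.5,0,0,0,0],[0.5,0,0,0,0],[0.5,0,0,-0.1,0],[0.5,0,0,-0.4,0]]]}}

```text
time_s: 49.45
tcp_pos: [0.5673, 0.0794, 0.0648]
eef_rot: [-179.8, -0.1, 154.6]
contact_force: [0.3, -0.5, 0.4]
gripper_width: 0.0657
gripper_force: 0.0
```

>>> {"method": "drive_tool", "body": {"increments": [[[0.5,0,0,-0.3,-0.02],[0.5,0,0,-0.4,-0.045],[0.5,0,0,-0.4,-0.07],[0.5,0,0,-0.4,-0.07]]]}}

```text
time_s: 49.95
tcp_pos: [0.5686, 0.08, 0.1143]
eef_rot: [180.0, 0.1, 179.8]
contact_force: [1.1, -0.4, 0.1]
gripper_width: 0.066
gripper_force: 0.0
```

>>> {"method": "drive_tool", "body": {"increments": [[[0.6,0.1,-0.4,0,0],[0.6,0.2,-0.8,0,0],[0.6,0.3,-1,0,0]]]}}

```text
time_s: 50.32
tcp_pos: [0.5312, -0.0418, 0.1134]
eef_rot: [-180.0, -0.0, 179.5]
contact_force: [0.2, 0.3, -0.0]
gripper_width: 0.0699
gripper_force: 0.0
```

>>> {"method": "drive_tool", "body": {"increments": [[[0.6,0.1,-0.4,0,0],[0.6,0.2,-0.8,0,0],[0.6,0.3,-1,0,0]]]}}

```text
time_s: 50.7
tcp_pos: [0.495, -0.1618, 0.1134]
eef_rot: [-180.0, -0.0, 179.5]
contact_force: [0.4, 0.1, 1.2]
gripper_width: 0.0704
gripper_force: 0.0
```

>>> {"method": "drive_tool", "body": {"increments": [[[0.6,0.1,-0.4,0,0],[0.6,0.2,-0.8,0,0],[0.6,0.31,-1,0,0],[0.6,0.31,-1,0,0]]]}}

```text
time_s: 51.2
tcp_pos: [0.4572, -0.2812, 0.1133]
eef_rot: [180.0, -0.0, 179.5]
contact_force: [0.2, 0.2, -0.3]
gripper_width: 0.07
gripper_force: 0.0
```

>>> {"method": "drive_tool", "body": {"increments": [[[0.6,0,-0.37,0,0],[0.6,0,-0.37,0,0],[0.6,0,-0.37,0,0],[0.6,0,-0.37,0,0]]]}}

```text
time_s: 51.7
tcp_pos: [0.4583, -0.3233, 0.1134]
eef_rot: [180.0, -0.0, 179.8]
contact_force: [-0.1, -0.1, 0.5]
gripper_width: 0.07
gripper_force: 0.0
```

>>> {"method": "drive_tool", "body": {"increments": [[[0.6,0,-0.01,0.2,0],[0.6,0,-0.01,0.4,0],[0.6,0,-0.01,0.6,0],[0.6,0,-0.01,0.743,0],[0.6,0,-0.01,0.743,0]]]}}

```text
time_s: 52.32
tcp_pos: [0.4574, -0.3244, 0.0232]
eef_rot: [180.0, -0.1, 179.9]
contact_force: [1.2, -0.7, -0.3]
gripper_width: 0.0698
gripper_force: 0.0
```

>>> {"method": "drive_tool", "body": {"increments": [[[-0.3,0,0,0,0],[-0.3,0,0,0,0],[-0.3,0,0,0,0],[-0.3,0,0,0,0],[-0.3,0,0,0,0]]]}}

```text
time_s: 52.95
tcp_pos: [0.4587, -0.3254, 0.025]
eef_rot: [-180.0, 0.1, 179.8]
contact_force: [0.0, 3.0, 6.1]
gripper_width: 0.0499
gripper_force: 20.0
```

>>> {"method": "drive_tool", "body": {"increments": [[[-0.3,0,0,-0.2,0],[-0.3,0,0,-0.4,0],[-0.3,0,0,-0.6,0],[-0.3,-0.03,0.2,-0.6,0],[-0.3,-0.05,0.5,-0.6,0]]]}}

```text
time_s: 53.58
tcp_pos: [0.4643, -0.2653, 0.0964]
eef_rot: [-180.0, 0.0, 179.7]
contact_force: [0.7, -0.4, -1.6]
gripper_width: 0.0498
gripper_force: 20.0
```

>>> {"method": "drive_tool", "body": {"increments": [[[-0.3,-0.04,0.4,0,0],[-0.3,-0.06,0.8,0,0],[-0.3,-0.1,1,0,0]]]}}

```text
time_s: 53.95
tcp_pos: [0.4762, -0.1436, 0.0963]
eef_rot: [180.0, 0.0, 179.9]
contact_force: [-0.1, -0.2, -1.3]
gripper_width: 0.0501
gripper_force: 20.0
```

>>> {"method": "drive_tool", "body": {"increments": [[[-0.3,-0.04,0.4,0,0],[-0.3,-0.06,0.8,0,0],[-0.3,-0.1,1,0,0],[-0.3,-0.1,1,0,0]]]}}

```text
time_s: 54.45
tcp_pos: [0.4893, -0.0241, 0.0963]
eef_rot: [180.0, 0.0, 180.0]
contact_force: [0.7, -0.5, -2.4]
gripper_width: 0.0495
gripper_force: 20.0
```

>>> {"method": "drive_tool", "body": {"increments": [[[-0.3,0,0.3,0,0],[-0.3,0,0.517,0.2,0],[-0.3,0,0.517,0.4,0],[-0.3,0,0.517,0.59,0],[-0.3,0,0.517,0.6,0]]]}}

```text
time_s: 55.08
tcp_pos: [0.4882, 0.0356, 0.0231]
eef_rot: [-179.9, -0.2, 179.8]
contact_force: [0.9, 0.0, -0.2]
gripper_width: 0.0498
gripper_force: 20.0
```

>>> {"method": "drive_tool", "body": {"increments": [[[-0.3,0,0,0.01,0],[-0.3,0,0,0.015,0],[-0.3,0,0,0.015,0]]]}}

```text
time_s: 55.45
tcp_pos: [0.4895, 0.0365, 0.023]
eef_rot: [180.0, 0.1, 179.8]
contact_force: [0.6, -0.8, -0.6]
gripper_width: 0.0499
gripper_force: 20.0
```

>>> {"method": "drive_tool", "body": {"increments": [[[-0.3,0,0,0.006,0],[-0.3,0,0,0.012,0],[0.6,0,0,0.012,0],[0.6,0,0,0.012,0],[0.6,0,0,0.012,0]]]}}

```text
time_s: 56.08
tcp_pos: [0.4892, 0.0366, 0.0209]
eef_rot: [-180.0, 0.0, 179.8]
contact_force: [0.3, -0.9, 0.5]
gripper_width: 0.0691
gripper_force: 0.0
```

>>> {"method": "drive_tool", "body": {"increments": [[[0.6,0,0,0,0],[0.6,0,0,-0.1,0],[0.6,0,0,-0.4,0],[0.6,0,0,-0.7,0],[0.6,0,0,-1,0]]]}}

```text
time_s: 56.7
tcp_pos: [0.4891, 0.0365, 0.143]
eef_rot: [180.0, 0.0, 179.8]
contact_force: [0.6, 1.0, -0.2]
gripper_width: 0.07
gripper_force: 0.0
```

>>> {"method": "drive_tool", "body": {"increments": [[[0.6,-0.2,0,-0.3,0],[0.6,-0.6,0,-0.7,0],[0.6,-0.92,0.04,-1,0],[0.6,-0.92,0.04,-1,0],[0.6,-0.92,0.04,-1,0]]]}}

```text
time_s: 57.32
tcp_pos: [0.5986, 0.0409, 0.2606]
eef_rot: [180.0, -0.1, 179.8]
contact_force: [-0.5, 0.0, -0.6]
gripper_width: 0.07
gripper_force: 0.0
```

```bash
python3 - <<'E'
from h import *
s=r.get_state();print(s['tcp_pos'],s['eef_rot'])
W=camera_model("wrist");im=capture("wrist")[:,:,::-1];cv2.imwrite('pics/w12.png',im)
hsv=cv2.cvtColor(im,cv2.COLOR_BGR2HSV)
def box(mk,x0,y0,x1,y1):
    z=np.zeros_like(mk);z[y0:y1,x0:x1]=mk[y0:y1,x0:x1];return z>0
for n,z,b in (("cap",.036,blobs(box(cv2.inRange(hsv,(0,0,170),(180,60,255)),260,120,312,180),200)),("hole",.052,blobs(box(cv2.inRange(hsv,(0,0,0),(180,255,45)),303,60,332,95),60)),("rim",.043,blobs(box(cv2.inRange(hsv,(0,0,130),(180,50,255)),325,120,380,175),200))):
    for x in b: print(n,x,onz(W,x[0],z))
E
```

```text
[0.59863497 0.04085693 0.26057466] [ 1.79991404e+02 -6.87496666e-02  1.79809509e+02]
cap ([285.6, 149.9], 1084, [267, 131, 38, 38]) [[ 5.67284871e-01 -3.65213592e-06  3.60000000e-02]]
hole ([315.7, 79.0], 171, [309, 72, 14, 15]) [[0.49028697 0.03604711 0.052     ]]
rim ([354.5, 150.1], 532, [334, 131, 41, 40]) [[0.56684645 0.08007519 0.043     ]]
```

View pics/w12.png

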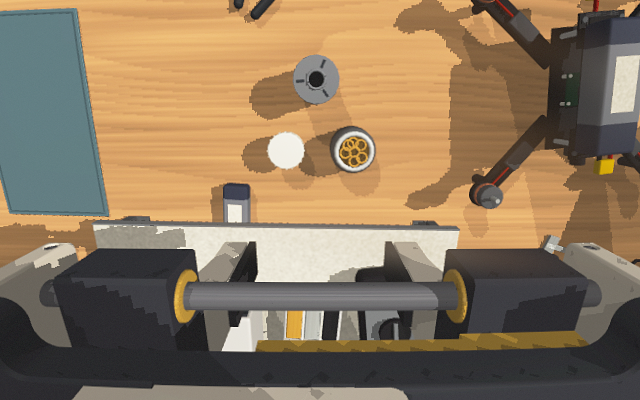

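All three items stand upright within about 2 mm of their starts: cap (286,150), hole (316,79), cleaner (354,150). The small pack is unmoved at (236,184), the large pack is on the plate, and the arm is clear of everything. Handing in.

```bash
python3 -c "
from plant import job
print(job.close_job())"
```

```text
the job is handed in; nothing more can be done
None
```

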